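# Clear the model-making bench: sticks into their holders, jars in a row

## Task

Clear the bench: drop every wooden stick end-down into a tube of the holder made of its own wood, pale sticks in the pale holder and dark sticks in the dark one, one stick to a tube and right down to the bottom. Set all the jars upright on the low white shelf in one straight row, side by side, each centred on the blue line and wholly on the board. Leave the tape, the screwdriver and the plane alone.

Things in the scene. Friction and masses are not known exactly. Their poses are not given: they have to be found in the camera images.
- pale1: pale, light wooden stick, square section 24 x 24 mm, 160 mm long, 60 g, lying flat at the start (may be absent). Origin at its centre; x runs along its length; both ends are alike
- pale2: pale, light wooden stick, square section 24 x 24 mm, 160 mm long, 60 g, lying flat at the start (may be absent). Origin at its centre; x runs along its length; both ends are alike
- dark1: dark brown wooden stick, square section 24 x 24 mm, 160 mm long, 60 g, lying flat at the start (may be absent). Origin at its centre; x runs along its length; both ends are alike
- dark2: dark brown wooden stick, square section 24 x 24 mm, 160 mm long, 60 g, lying flat at the start (may be absent). Origin at its centre; x runs along its length; both ends are alike
- pale_holder: pale, light wooden stick holder, fixed to the bench: a base plank 70 x 132 x 10 mm carrying two separate square upright tubes side by side along its y axis, 64 mm apart centre to centre. Each tube is 48 mm square outside, 38 mm square inside, open at the top at 75 mm above the bench, its inside floor 13 mm above the bench. Origin under the base's centre; z up
- pale_holder_left (a point): centre of the mouth of the pale holder's tube at y = +32 mm, 75 mm above the bench
- pale_holder_right (a point): centre of the mouth of the pale holder's tube at y = -32 mm, 75 mm above the bench
- dark_holder: dark brown wooden stick holder, fixed to the bench: a base plank 70 x 132 x 10 mm carrying two separate square upright tubes side by side along its y axis, 64 mm apart centre to centre. Each tube is 48 mm square outside, 38 mm square inside, open at the top at 75 mm above the bench, its inside floor 13 mm above the bench. Origin under the base's centre; z up
- dark_holder_left (a point): centre of the mouth of the dark holder's tube at y = +32 mm, 75 mm above the bench
- dark_holder_right (a point): centre of the mouth of the dark holder's tube at y = -32 mm, 75 mm above the bench
- line (a point): point on top of the low white shelf, a board 320 x 120 mm (x by y) on two feet, fixed, its top 40 mm above the bench. The point is the centre of the top; x runs along the shelf's long side, along the 8 mm wide blue line painted along the middle of the top; z up
- jar1: jar with a red lid, 56 mm in diameter, 75 mm tall, 180 g, standing on the bench at the start (may be absent). Origin at the centre of its underside, z towards the lid
- jar2: jar with a yellow lid, 56 mm in diameter, 75 mm tall, 180 g, standing on the bench at the start (may be absent). Origin at the centre of its underside, z towards the lid
- jar3: jar with a blue lid, 56 mm in diameter, 75 mm tall, 180 g, standing on the bench at the start (may be absent). Origin at the centre of its underside, z towards the lid
- jar4: jar with a green lid, 56 mm in diameter, 75 mm tall, 180 g, standing on the bench at the start (may be absent). Origin at the centre of its underside, z towards the lid
- tape: roll of yellow tape, 90 mm across, 25 mm high, lying flat; leave alone. Origin at the centre of its underside
- screwdriver: screwdriver lying on the bench; leave alone. Origin under it near its middle
- plane: wooden hand plane, 160 x 50 mm, about 90 mm high; leave alone. Origin at the centre of its underside

How it is judged:
At the end, for the whole second after the job is handed in: Sticks stand in tubes of their own colour: centre 78-102 mm above the bench, within 30 mm of the tube axis, lean under 0.5 rad. Jars upright (0.1 rad) on the shelf, centres within 16 mm of the blue line and 132 mm of its middle. All at rest ((horizontal distance between pale1 and pale_holder_left below 0.03 m or horizontal distance between pale1 and pale_holder_right below 0.03 m) and angle between the x axis of each of pale1, pale2 and the z axis of pale_holder, either way round below 0.5 rad and height (world z) of pale1 between 0.078 and 0.102 m and linear speed of each of pale1, pale2, dark1, dark2, jar1, jar2, jar3, jar4 below 0.03 m/s and (horizontal distance between pale2 and pale_holder_left below 0.03 m or horizontal distance between pale2 and pale_holder_right below 0.03 m) and height (world z) of pale2 between 0.078 and 0.102 m and (horizontal distance between dark1 and dark_holder_left below 0.03 m or horizontal distance between dark1 and dark_holder_right below 0.03 m) and angle between the x axis of each of dark1, dark2 and the z axis of dark_holder, either way round below 0.5 rad and height (world z) of dark1 between 0.078 and 0.102 m and (horizontal distance between dark2 and dark_holder_left below 0.03 m or horizontal distance between dark2 and dark_holder_right below 0.03 m) and height (world z) of dark2 between 0.078 and 0.102 m and y of jar1 in the frame of line between -0.016 and 0.016 m and x of jar1 in the frame of line between -0.132 and 0.132 m and z of jar1 in the frame of line between -0.006 and 0.006 m and angle between each of jar1, jar2, jar3, jar4's own z axis and vertical below 0.1 rad and y of jar2 in the frame of line between -0.016 and 0.016 m and x of jar2 in the frame of line between -0.132 and 0.132 m and z of jar2 in the frame of line between -0.006 and 0.006 m and y of jar3 in the frame of line between -0.016 and 0.016 m and x of jar3 in the frame of line between -0.132 and 0.132 m and z of jar3 in the frame of line between -0.006 and 0.006 m and y of jar4 in the frame of line between -0.016 and 0.016 m and x of jar4 in the frame of line between -0.132 and 0.132 m and z of jar4 in the frame of line between -0.006 and 0.006 m); the robot touches nothing.
It fails at once if the tape is moved more than 30 mm (distance of tape from where it was at the start of the episode above 0.03 m).
It fails at once if the screwdriver is moved more than 30 mm (distance of screwdriver from where it was at the start of the episode above 0.03 m).
It fails at once if the plane is moved more than 30 mm (distance of plane from where it was at the start of the episode above 0.03 m).
Of pale1, pale2, dark1, dark2 only 3 to 4 are there at a start; the rules pass over those that are not, and their reading is None.
Of jar1, jar2, jar3, jar4 only 3 to 4 are there at a start; the rules pass over those that are not, and their reading is None.
At some moment in a run one of pale1, pale2, dark1, dark2 may be knocked a few centimetres aside while the robot is not near it.
It also fails if it takes over 210 s, if anything falls off the work surface, if the arm or the gripper's body presses on something with over 40 N, if the wrist force passes 120 N, or if a joint passes its speed limit or range.

## Robot

A 6-joint arm with a two-finger parallel gripper is mounted at the origin on the work surface. World frame = base frame: x ahead of the robot, y to its left, z up, the work surface at z = 0. Lengths are in m, angles in rad, forces in N, time in s.
With the tool pointing down it reaches from about 0.4 to 0.825 m from the base axis. Payload 7 kg.
Tool frame: the origin (TCP) lies at the very end of the fingers, on their centre line; the grasp point (between the pads) lies 19 mm behind it; y points along the fingers, x is the direction in which the jaws open and shut, and the axes are right-handed (so a half turn about y gives the same grasp; the last joint's range is limited). The gripper opens to 88 mm and grips with 3 to 60 N. Pads are 19 mm wide; open, the fingers measure 130 mm over their backs; the gripper's body (78 mm by 193 mm) begins 47 mm behind the grasp point.
Start: joints at [1.513, 0.359, 0.012, 0, -1.224, -0.288], TCP at [0.229, 0.635, 0.227] pointing down, gripper open.
Joint ranges: [-3.07, 3.07], [-1.43, 2.12], [-1.02, 1.25], [-3.03, 1.67], [-3.05, -0], [-3.03, 3.03]. Speed limits (rad/s): [2.39, 2.39, 3.01, 3.14, 3.14, 3.14].

## Interface

Orientations are given as [roll, pitch, yaw] about the fixed x, y, z axes, in that order (R = Rz(yaw) Ry(pitch) Rx(roll)).
In Python, from station import arm gives the robot as it stands.
- The arm moves only by the tool move_arm, never from a script. Its arguments are lists of equal length, an entry for each row: "jaw": the closure, from 0 (fully open) to 1 (shut); "offset": the shift along the tool's x, y, z in m, a list of three; "roll": the turn about the tool's y in rad. In form: {"jaw": [jaw, ...], "offset": [[dx, dy, dz], ...], "roll": [roll, ...]}. A call has 1 to 5 rows; each row shifts and turns the commanded pose from where the row before left it, along the tool's axes as they then stand; what a row does not reach is not made up. A row lasts 1/8 s, in which the tool goes at most 62.5 mm and 10.7 degrees, less where a joint would pass 70% of its speed; a pose out of reach is approached as far as the arm can. A call is refused whole if a number of a shift passes 0.0625 or a number of a turn 0.188, either way. A call with a gripper value outside its range is refused whole. The fingers move at their own pace and stop on an object; "grip_force" is the grip in N (left out, the last holds). Time passes only in rows, so rows that do not move let the fingers close. It gives the time, the measured TCP pose, the force and the opening at its end, in the units of the state.
- arm.get_state(): the state, without advancing time (a new reading comes with each control period).
- arm.grab_frame(name): name is "side" or "top" or "wrist"; returns a dict with "pixels" (400x640x3 uint8, blue, green, red), "fovy" (degrees; the focal length in pixels is half the picture's height over the tangent of half this angle, whatever the lens; pixels are square), "cx", "cy" (the principal point, pixels), "position" and "attitude" of the camera in the world; the wrist camera has in their place "hand_eye" (4x4, takes a point from camera to tool coordinates, whose origin is the TCP and whose axes are the tool frame's). Camera axes: x right, y down, z forward; pixel columns grow to the right and rows downward; lengths in m; the calibration is good to about 2 mm. A picture is of the moment at which its call begins: read the wrist's pose just before it. There is no depth.
- arm.job_done(): hands the job in, once; it reports no verdict.
Trained networks look in a picture, given as the dict that the camera call returned (one of the last four; its "shot" number tells which), for a name from the list of things; names that differ only in an ending like _2 or _b are one class to them, and where a whole thing is asked for, a point or a joint stands for the part that bears it (a point fixed in the world has none). Each returns a list of dicts, best first, with "p" (0 to 1); they miss things now and then, are a little off and sometimes report something else, mostly with a low value. They report only what shows in the picture. A call takes as long as a camera call.
- arm.recognise(picture, thing): "position" ([x, y, z] in m, in world coordinates, good to about 4 mm: the middle of the surface that is visible of it).
- arm.landmark_of(picture, thing): "position" ([x, y, z] in m, in world coordinates, good to about 4 mm: a listed point, or the origin of a listed thing).
The state is a dict: "t": time; "q": joint angles; "qd": joint speeds; "joint_efforts": joint torques, N m; "eef_pos": TCP position; "ee_rot": TCP orientation; "force": force on the tool from outside, world axes, zero at the start; "moment": the same for the moment, N m; "width": finger opening in m.
Only numpy, scipy, OpenCV 4.12 (cv2) and the standard library are available. Lean on these libraries where they do the work, as an engineer would, in place of code of your own. Each camera call takes 0.05 s, during which the arm holds its last target.

## Working session

There is one attempt and no reset: what is moved stays moved. The work goes in short steps, Python scripts to look and compute and a tool call to move; the robot and the scene stay as the last step left them, time stands still between calls to the robot, and variables do not carry over. Pictures are saved under pics/ and viewed, and the job is handed in when it is done.

Besides the shell and the picture viewer there is one more tool, called after "Emit:" as name(argument=value, ...) on one line, values as JSON. move_arm: Moves the arm, as the interface text tells. Its arguments: {"type":"object","properties":{"jaw":{"type":"array","items":{"type":"number"}},"offset":{"type":"array","items":{"type":"array","items":{"type":"number"}}},"roll":{"type":"array","items":{"type":"number"}},"grip_force":{"type":"number"}},"required":["jaw","offset","roll"]}

```bash
ls -la; mkdir -p pics; cat > h.py <<'E'
import numpy as np, cv2, json
from station import arm
from scipy.spatial.transform import Rotation as R
def save(p,n): cv2.imwrite('pics/'+n+'.png',p['pixels'])
E
python3 - <<'E'
from h import *
s=arm.get_state(); print({k:np.round(v,3).tolist() for k,v in s.items()})
for n in ['top','side']:
    p=arm.grab_frame(n); save(p,n+'0'); print(n,p['fovy'],p['cx'],p['cy'],p['position'],p['attitude'])
    for t in ['pale1','dark1','pale_holder','dark_holder','pale_holder_left','pale_holder_right','dark_holder_left','dark_holder_right','line','jar1','jar2','jar3','jar4','tape','screwdriver','plane']:
        try: print(t,[(round(d['p'],2),np.round(d['position'],3).tolist()) for d in arm.landmark_of(p,t)[:4]])
        except Exception as e: print(t,e)
E
```

```text
total 12
drwxr-xr-x  3 agent agent 4096 Dec  6 14:50 .
drwxr-xr-x 23 root  root  4096 Dec  6 14:49 ..
drwxr-xr-x  2 agent agent 4096 Dec  6 14:50 pics
{'t': 0.0, 'q': [1.513, 0.359, 0.011, -0.0, -1.224, -0.288], 'qd': [-0.001, 0.001, 0.001, -0.001, 0.0, 0.0], 'joint_efforts': [0.004, -58.272, 29.305, 6.997, 0.007, -0.0], 'eef_pos': [0.229, 0.635, 0.226], 'ee_rot': [-1.571, -0.002, -1.917], 'force': [-0.034, -0.047, 0.359], 'moment': [0.015, -0.011, 0.018], 'width': 0.088}
top 49.06378732396995 317.94108788471505 202.489935236267 [0.34455924 0.02113604 1.3020395 ] [-2.9675861   0.01490955 -1.55771539]
pale1 [(0.84, [0.503, 0.357, 0.014]), (0.71, [0.551, 0.282, 0.008])]
dark1 [(0.86, [0.515, 0.436, 0.011]), (0.71, [0.478, -0.205, -0.004]), (0.56, [0.515, 0.203, 0.008])]
pale_holder [(0.89, [0.51, -0.074, -0.0]), (0.48, [0.512, 0.439, 0.008])]
dark_holder [(0.83, [0.458, 0.071, 0.001])]
pale_holder_left []
pale_holder_right [(0.83, [0.508, -0.11, 0.075]), (0.75, [0.455, 0.1, 0.075])]
dark_holder_left [(0.75, [0.448, 0.098, 0.074])]
dark_holder_right [(0.92, [0.456, 0.034, 0.078])]
line 
[... 1120 characters left out ...]
rk_holder_left [(0.97, [0.458, 0.104, 0.072])]
dark_holder_right [(0.92, [0.455, 0.038, 0.072])]
line [(0.83, [0.482, -0.363, 0.041]), (0.46, [0.515, 0.433, 0.01])]
jar1 [(0.87, [0.691, -0.209, -0.001]), (0.57, [0.479, -0.207, -0.001]), (0.56, [0.394, -0.213, -0.001])]
jar2 [(0.87, [0.691, -0.209, -0.001]), (0.57, [0.479, -0.207, -0.001]), (0.56, [0.394, -0.213, -0.001])]
jar3 [(0.87, [0.691, -0.209, -0.001]), (0.57, [0.479, -0.207, -0.001]), (0.56, [0.394, -0.213, -0.001])]
jar4 [(0.87, [0.691, -0.209, -0.001]), (0.57, [0.479, -0.207, -0.001]), (0.56, [0.394, -0.213, -0.001])]
tape [(0.88, [0.746, 0.013, -0.0])]
screwdriver [(0.84, [0.74, -0.158, 0.0])]
plane [(0.68, [0.764, 0.186, 0.001])]
```

View pics/top0.png

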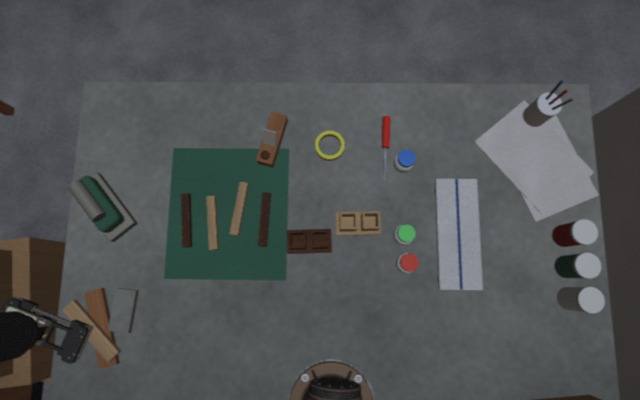

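View pics/side0.png

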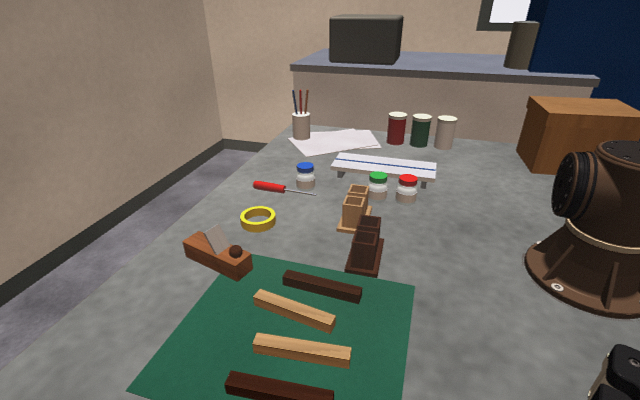

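The top view shows four sticks lying roughly along world x: dark at px (186,220), pale at (212,222), pale at (239,208) and dark at (264,220). It also shows three jars: blue (405,158), green (404,234) and red (408,262). The dark holder is at (309,241), the pale one at (358,222), and the shelf's line is at (459,234).

```bash
cat >> h.py <<'E'
def pix2world(p,uv,z):
    f=200/np.tan(np.radians(p['fovy'])/2)
    if 'position' in p:
        C=np.array(p['position']); M=R.from_euler('xyz',p['attitude']).as_matrix()
    else:
        s=p['st']; T=R.from_euler('xyz',s['ee_rot']).as_matrix(); H=np.array(p['hand_eye'])
        M=T@H[:3,:3]; C=T@H[:3,3]+np.array(s['eef_pos'])
    uv=np.atleast_2d(uv).astype(float)
    d=np.c_[(uv[:,0]-p['cx'])/f,(uv[:,1]-p['cy'])/f,np.ones(len(uv))]@M.T
    return C+d*((z-C[2])/d[:,2])[:,None]
def world2pix(p,X):
    f=200/np.tan(np.radians(p['fovy'])/2)
    if 'position' in p:
        C=np.array(p['position']); M=R.from_euler('xyz',p['attitude']).as_matrix()
    else:
        s=p['st']; T=R.from_euler('xyz',s['ee_rot']).as_matrix(); H=np.array(p['hand_eye'])
        M=T@H[:3,:3]; C=T@H[:3,3]+np.array(s['eef_pos'])
    c=(np.atleast_2d(X)-C)@M
    return np.c_[c[:,0]/c[:,2]*f+p['cx'],c[:,1]/c[:,2]*f+p['cy']]
def wrist():
    s=arm.get_state(); p=arm.grab_frame('wrist'); p['st']=s; return p
def go(xyz,yaw=None,step=0.055):
    """print tool-axes shift from measured pose to target"""
    s=arm.get_state(); y=s['ee_rot'][2]; d=np.array(xyz)-s['eef_pos']
    if yaw is not None: print('roll needed',round(-((yaw-y+np.pi)%(2*np.pi)-np.pi),3))
    yy=y if yaw is None else yaw
    x=[np.cos(yy)*d[0]+np.sin(yy)*d[1], -d[2], -np.sin(yy)*d[0]+np.cos(yy)*d[1]]
    print('t',round(s['t'],2),'pos',np.round(s['eef_pos'],4),'yaw',round(y,4),'shift(after roll)',np.round(x,4),'rows',int(np.ceil(np.linalg.norm(x)/step)))
def sticks(p,show=True,z=0.024):
    """min-area rectangles of sticks on the green mat, from top view"""
    im=p['pixels'].astype(int); b,g,r=im[...,0],im[...,1],im[...,2]
    out=[]
    for name,m in (('pale',(r>120)&(r-b>35)),('dark',(r-g>8)&(r<95))):
        m=m.astype(np.uint8)
        n,l,st,c=cv2.connectedComponentsWithStats(m)
        for i in range(1,n):
            if st[i,4]<150: continue
            rc=cv2.minAreaRect(np.argwhere(l==i)[:,::-1].astype(np.float32)); 
            w=pix2world(p,cv2.boxPoints(rc),z)
            e=[w[1]-w[0],w[2]-w[1]]; e=sorted(e,key=np.linalg.norm)
            if not .12<np.linalg.norm(e[1])<.2: continue
            c=w.mean(0); a=np.arctan2(e[1][1],e[1][0]); a=(a+np.pi/2)%np.pi-np.pi/2
            out.append((name,c,a))
            if show: print(name,np.round(c,4),'ang',round(a,3),'len',np.round(np.linalg.norm(e[1]),3),'wid',np.round(np.linalg.norm(e[0]),3))
    return out
E
python3 - <<'E'
from h import *
p=arm.grab_frame('top'); sticks(p)
go([0.56,0.436,0.20],-np.pi/2)
p=wrist(); save(p,'w0'); print(p['hand_eye'],p['fovy'])
E
```

```text
pale [0.5513 0.2786 0.024 ] ang -0.143 len 0.153 wid 0.018
pale [0.5068 0.3558 0.024 ] ang 0.093 len 0.152 wid 0.016
dark [0.7579 0.1703 0.024 ] ang -0.496 len 0.169 wid 0.054
dark [0.5186 0.2013 0.024 ] ang -0.044 len 0.156 wid 0.022
dark [0.5133 0.433  0.024 ] ang 0.094 len 0.156 wid 0.024
dark [0.4563 0.0663 0.024 ] ang -1.559 len 0.126 wid 0.067
dark [0.3338 0.9299 0.024 ] ang 0.13 len 0.181 wid 0.068
dark [0.0794 0.8543 0.024 ] ang -1.556 len 0.149 wid 0.144
dark [0.0782 0.028  0.024 ] ang -1.22 len 0.197 wid 0.072
roll needed -0.346
t 1.75 pos [0.2288 0.635  0.2265] yaw -1.9166 shift(after roll) [0.199  0.0265 0.3312] rows 8
[[ 9.99999562e-01 -7.06774331e-04  6.14326152e-04  3.44349107e-04]
 [-7.99948928e-04 -3.03682970e-01  9.52772803e-01 -1.58678160e-01]
 [-4.86834971e-04 -9.52772877e-01 -3.03683402e-01  8.26760716e-02]
 [ 0.00000000e+00  0.00000000e+00  0.00000000e+00  1.00000000e+00]] 58.17097368889888
```

View pics/w0.png

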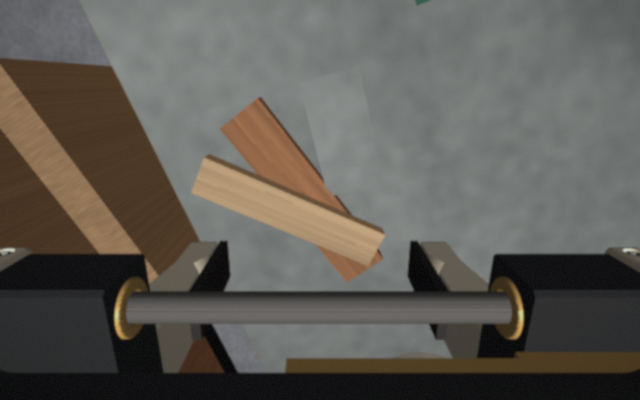

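The wrist view shows two decor boards below the gripper near px (290,190). They aren't part of the task. I'll start with the outer dark stick and grip it at its near end.

Emit:
move_arm(jaw=[0,0,0,0,0], offset=[[0,0,0],[0,0,0],[0,0,0],[0.04,0,0.04],[0.04,0,0.04]], roll=[-0.15,-0.15,-0.14,0,0], grip_force=4)

```text
t: 2.42
eef_pos: [0.3164, 0.5624, 0.2264]
ee_rot: [-1.571, -0.0, -1.475]
force: [0.6, 0.6, -0.0]
width: 0.0876
```

```bash
python3 - <<'E'
from h import *
go([0.448,0.428,0.10],0.094-np.pi/2)
E
```

```text
roll needed 0.002
t 2.42 pos [0.3164 0.5624 0.2264] yaw -1.4748 shift(after roll) [0.1461 0.1264 0.1184] rows 5
```

Emit:
move_arm(jaw=[0,0,0,0,0], offset=[[0.037,0.02,0.03],[0.037,0.02,0.03],[0.036,0.03,0.03],[0.036,0.03,0.028],[0,0.03,0]], roll=[0,0,0,0,0])

```text
t: 3.05
eef_pos: [0.449, 0.4263, 0.0959]
ee_rot: [-1.571, 0.0, -1.48]
force: [0.6, 0.3, -0.9]
width: 0.0877
```

```bash
python3 - <<'E'
from h import *
go([0.448,0.428,0.004],0.094-np.pi/2)
p=wrist(); save(p,'w1')
p=arm.grab_frame('top');sticks(p)
E
```

```text
roll needed -0.003
t 3.05 pos [0.449  0.4263 0.0959] yaw -1.48 shift(after roll) [-0.0018  0.0919 -0.0008] rows 2
pale [0.5508 0.2788 0.024 ] ang -0.146 len 0.154 wid 0.019
pale [0.508  0.3559 0.024 ] ang 0.084 len 0.155 wid 0.019
pale [ 0.5104 -0.074   0.024 ] ang -1.518 len 0.124 wid 0.063
dark [0.7528 0.1672 0.024 ] ang -0.566 len 0.165 wid 0.054
dark [0.5186 0.2013 0.024 ] ang -0.047 len 0.156 wid 0.022
dark [0.4563 0.0663 0.024 ] ang -1.559 len 0.126 wid 0.067
```

View pics/w1.png

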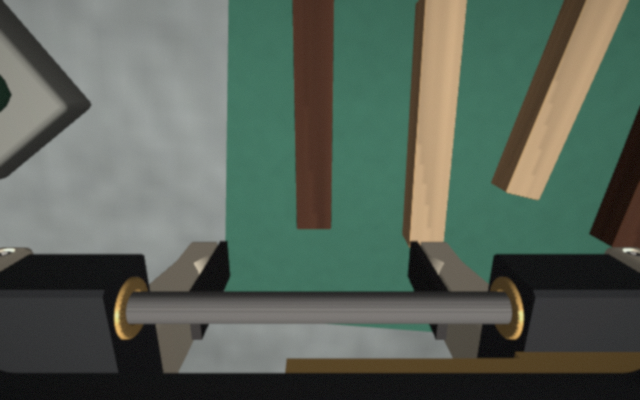

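The wrist view shows the dark stick's near end at px (314,228), centred between the jaws. The pale stick sits close on the right at (425,240). I'll half close the jaws so the finger backs clear it.

```bash
python3 - <<'E'
from h import *
p=wrist()
print(pix2world(p,[[297,228],[331,228],[408,240],[443,240]],0.024))
E
```

```text
[[0.43141951 0.43865889 0.024     ]
 [0.43349746 0.41544794 0.024     ]
 [0.42929281 0.36127518 0.024     ]
 [0.43145864 0.33702546 0.024     ]]
```

Emit:
move_arm(jaw=[0.45,0.45,0.45], offset=[[0,0,0],[0,0.025,0],[0,0.02,0]], roll=[0,0,0])

```text
t: 3.58
eef_pos: [0.4473, 0.4303, 0.0529]
ee_rot: [-1.569, 0.003, -1.475]
force: [-0.0, -0.0, -0.9]
width: 0.0633
```

Emit:
move_arm(jaw=[0.45,0.45,0.45,0.45], offset=[[0.003,0,-0.001],[0,0.01,0],[0,0.02,0],[0,0.018,0]], roll=[0,0,0,0])

```text
t: 4.08
eef_pos: [0.4467, 0.4263, 0.0037]
ee_rot: [-1.57, 0.001, -1.476]
force: [-0.3, -0.1, 0.8]
width: 0.0483
```

Emit:
move_arm(jaw=[1,1,1,1,1], offset=[[0,0,0],[0,0,0],[0,0,0],[0,0,0],[0,0,0]], roll=[0,0,0,0,0], grip_force=4)

```text
t: 4.7
eef_pos: [0.4468, 0.4261, 0.0043]
ee_rot: [-1.57, 0.001, -1.476]
force: [0.3, 1.1, 4.1]
width: 0.0244
```

Gripped (24 mm). I'll lift slowly and see whether it swings.

Emit:
move_arm(jaw=[1,1,1,1,1], offset=[[0,-0.02,0],[0,-0.02,0],[0,-0.025,0],[0,-0.025,0],[0,-0.025,0]], roll=[0,0,0,0,0])

```text
t: 5.32
eef_pos: [0.4462, 0.4252, 0.1192]
ee_rot: [-1.571, -0.0, -1.477]
force: [1.2, 0.9, -0.2]
width: 0.024
```

```bash
python3 - <<'E'
from h import *
p=wrist(); save(p,'w2'); p=arm.grab_frame('side'); save(p,'s2')
a=cv2.imread('pics/w2.png');b=cv2.imread('pics/s2.png'); cv2.imwrite('pics/c2.png',cv2.resize(np.vstack([a,b]),(480,600)))
E
```

```text
(no output)
```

View pics/c2.png

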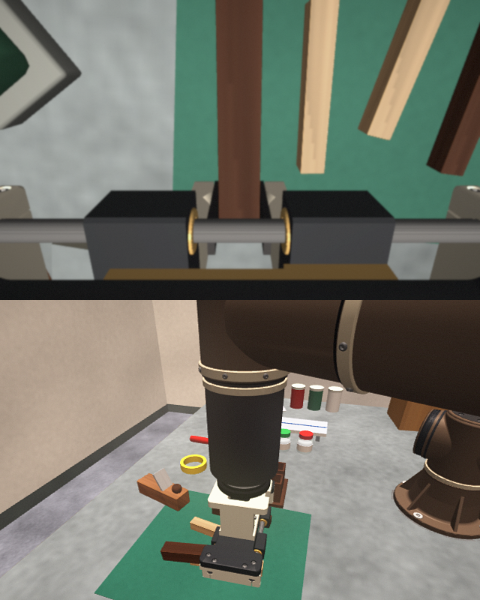

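It didn't swing: the stick is still horizontal at px (240,100). I'll drop to minimum force and jerk it upward.

Emit:
move_arm(jaw=[1,1,1,1,1], offset=[[0,0,0],[0,0,0],[0,-0.06,0],[0,0,0],[0,0,0]], roll=[0,0,0,0,0], grip_force=3)

```text
t: 6.05
eef_pos: [0.4462, 0.4253, 0.1779]
ee_rot: [-1.571, -0.0, -1.477]
force: [-1.0, 0.9, -0.6]
width: 0.024
```

```bash
python3 - <<'E'
from h import *
p=wrist(); save(p,'w3'); p=arm.grab_frame('side'); save(p,'s3')
a=cv2.imread('pics/w3.png');b=cv2.imread('pics/s3.png'); cv2.imwrite('pics/c3.png',cv2.resize(np.vstack([a,b]),(480,600)))
E
```

```text
(no output)
```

View pics/c3.png

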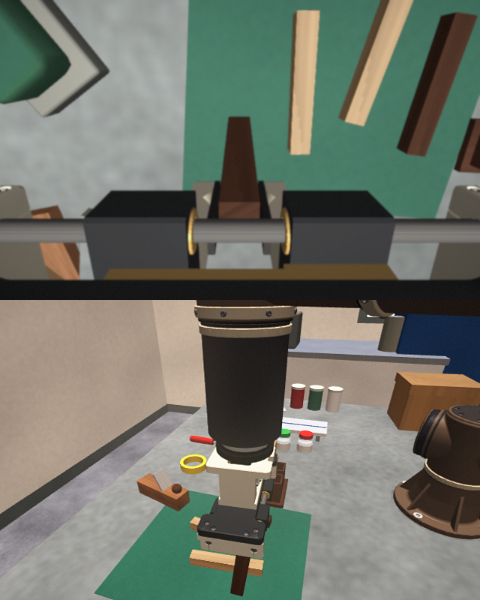

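It swung: the free end now points down, at wrist px (319,156) full-scale. One more jerk should settle it.

Emit:
move_arm(jaw=[1,1,1,1,1], offset=[[0,-0.06,0],[0,0,0],[0,0,0],[0,0,0],[0,0,0]], roll=[0,0,0,0,0])

```text
t: 6.78
eef_pos: [0.4462, 0.4252, 0.2374]
ee_rot: [-1.572, -0.002, -1.477]
force: [-0.3, -0.2, -0.6]
width: 0.024
```

```bash
cat >> h.py <<'E'
def tip(p,tool):
    """wrist pixel of a point in tool coords"""
    f=200/np.tan(np.radians(p['fovy'])/2); H=np.array(p['hand_eye'])
    c=(np.atleast_2d(tool)-H[:3,3])@H[:3,:3]
    return np.c_[c[:,0]/c[:,2]*f+p['cx'],c[:,1]/c[:,2]*f+p['cy']]
def hang(p,s=0.015,L=0.16):
    """row of free end's centre for tilts (0 = hanging, >0 towards +tool z)"""
    for a in np.arange(-.2,1.3,.1):
        print(round(a,1), np.round(tip(p,[0,-0.019+(L-s)*np.cos(a),(L-s)*np.sin(a)]),0).tolist())
E
python3 - <<'E'
from h import *
p=wrist(); save(p,'w4');hang(p); p=arm.grab_frame('side'); save(p,'s4')
a=cv2.imread('pics/w4.png');b=cv2.imread('pics/s4.png'); cv2.imwrite('pics/c4.png',cv2.resize(np.vstack([a,b]),(480,600)))
E
```

```text
-0.2 [[318.0, 220.0]]
-0.1 [[318.0, 203.0]]
0.0 [[318.0, 186.0]]
0.1 [[318.0, 169.0]]
0.2 [[318.0, 152.0]]
0.3 [[318.0, 135.0]]
0.4 [[318.0, 118.0]]
0.5 [[318.0, 100.0]]
0.6 [[318.0, 82.0]]
0.7 [[318.0, 63.0]]
0.8 [[318.0, 44.0]]
0.9 [[318.0, 25.0]]
1.0 [[318.0, 5.0]]
1.1 [[318.0, -16.0]]
1.2 [[317.0, -38.0]]
```

View pics/c4.png

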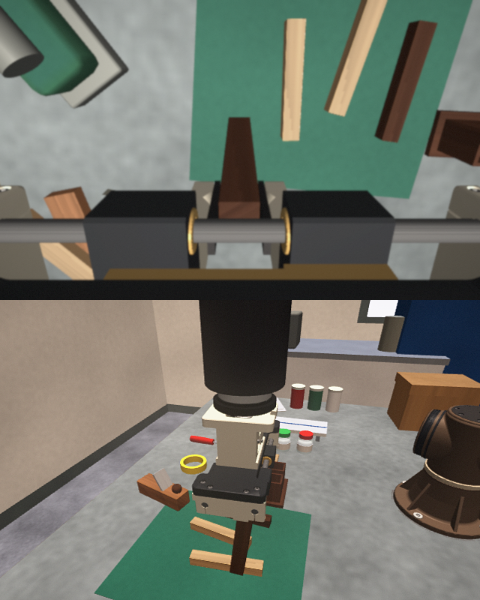

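The stick now hangs almost vertical, tip front edge at wrist row ≈156, about 12 mm forward of the TCP. I'll carry it to the dark holder's right tube.

Emit:
move_arm(jaw=[1,1,1,1,1], offset=[[0,0,0],[0.03,0,0],[0.05,0,0],[0.055,0,0],[0.055,0,0]], roll=[0.094,0,0,0,0], grip_force=10)

```text
t: 7.5
eef_pos: [0.4463, 0.234, 0.2384]
ee_rot: [-1.571, -0.0, -1.57]
force: [0.5, -0.6, -0.7]
width: 0.024
```

Emit:
move_arm(jaw=[1,1,1,1,1], offset=[[0.055,0,0],[0.055,0,0],[0.05,0,0],[0.035,0,0],[0,0,0]], roll=[0,0,0,0,0])

```text
t: 8.12
eef_pos: [0.4462, 0.0386, 0.2387]
ee_rot: [-1.571, 0.0, -1.574]
force: [-0.3, -0.1, -0.0]
width: 0.024
```

```bash
cat >> h.py <<'E'
def tubes(p):
    for t in ['pale_holder_left','pale_holder_right','dark_holder_left','dark_holder_right']:
        print(t,[(round(d['p'],2),np.round(d['position'],3).tolist()) for d in arm.landmark_of(p,t)[:3]])
def duo(n):
    p=wrist(); q=arm.grab_frame('side')
    cv2.imwrite('pics/'+n+'.png',cv2.resize(np.vstack([p['pixels'],q['pixels']]),(480,600))); return p,q
E
python3 - <<'E'
from h import *
p,q=duo('c5'); save(p,'w5');tubes(p);tubes(q)
go([0.444,0.037,0.237],-np.pi/2)
E
```

```text
pale_holder_left [(0.8, [0.51, -0.045, 0.076]), (0.43, [0.449, 0.045, 0.18])]
pale_holder_right [(0.75, [0.512, -0.104, 0.076]), (0.17, [0.454, 0.098, 0.078])]
dark_holder_left [(0.57, [0.456, 0.099, 0.078]), (0.3, [0.394, -0.212, 0.002])]
dark_holder_right [(0.82, [0.455, 0.038, 0.077]), (0.43, [0.474, -0.207, 0.002])]
pale_holder_left [(0.61, [0.508, -0.041, 0.075])]
pale_holder_right [(0.81, [0.513, -0.106, 0.074])]
dark_holder_left [(0.65, [0.455, 0.101, 0.075])]
dark_holder_right [(0.81, [0.457, 0.037, 0.074])]
roll needed 0.001
t 8.62 pos [0.4466 0.041  0.2385] yaw -1.5697 shift(after roll) [ 0.004   0.0015 -0.0026] rows 1
```

View pics/c5.png

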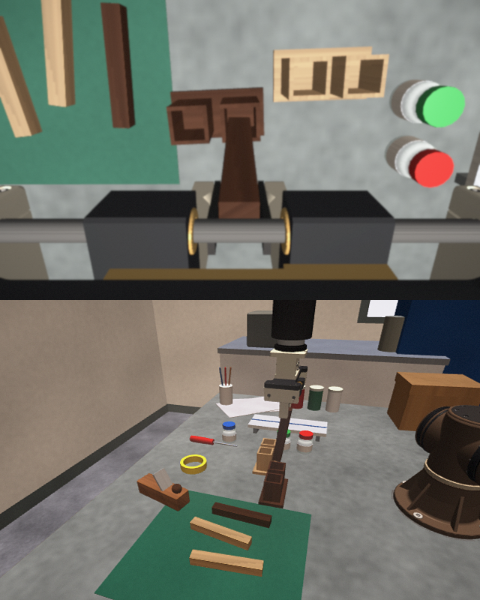

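```bash
python3 - <<'E'
from h import *
p=wrist(); save(p,'w6')
im=cv2.imread('pics/w6.png')[100:300,240:400]; cv2.imwrite('pics/w6c.png',cv2.resize(im,(640,800))[:600])
for z in (.11,.115): print(pix2world(p,[[302,146],[331,146],[316,143]],z))
E
```

```text
[[0.47926743 0.05375578 0.11      ]
 [0.47927702 0.03046834 0.11      ]
 [0.48168811 0.04251035 0.11      ]]
[[0.48013607 0.05353066 0.115     ]
 [0.48014548 0.03064871 0.115     ]
 [0.4825146  0.04248104 0.115     ]]
```

View pics/w6c.png

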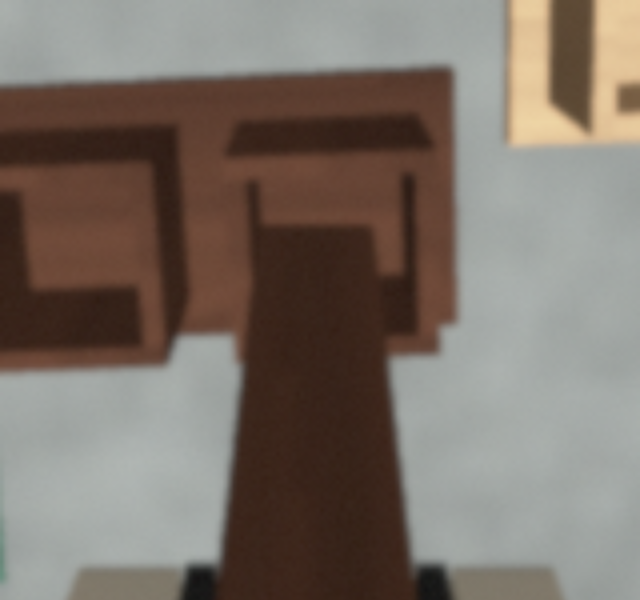

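The free end sits over the right tube's mouth, at px ≈(319,157): about 4 mm too far left and 2 mm forward. I'll correct that and lower it.

Emit:
move_arm(jaw=[1,1,1,1,1], offset=[[0.004,0,-0.003],[0,0.015,0],[0,0.015,0],[0,0.015,0],[0,0,0]], roll=[0,0,0,0,0], grip_force=6)

```text
t: 9.3
eef_pos: [0.4426, 0.0361, 0.1919]
ee_rot: [-1.574, -0.001, -1.571]
force: [0.1, -0.0, -0.5]
width: 0.0242
```

```bash
python3 - <<'E'
from h import *
p=wrist(); save(p,'w7'); print(p['st']['eef_pos'],p['st']['force'])
im=cv2.imread('pics/w7.png')[100:300,240:400]; cv2.imwrite('pics/w7c.png',cv2.resize(im,(480,600)))
E
```

```text
[0.44261529 0.03609089 0.19187093] [ 0.13355382 -0.01791575 -0.49428917]
```

View pics/w7c.png

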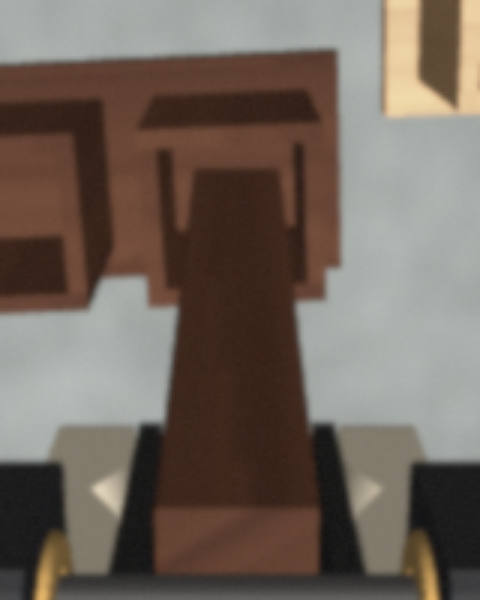

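The tip is inside the right tube's mouth with walls visible on all sides. Carrying on down.

Emit:
move_arm(jaw=[1,1,1,1,1], offset=[[0,0.012,0],[0,0.012,0.002],[0,0.012,0.002],[0,0.01,0.002],[0,0,0]], roll=[0,0,0,0,0], grip_force=3)

```text
t: 9.98
eef_pos: [0.4494, 0.0364, 0.1467]
ee_rot: [-1.572, -0.001, -1.571]
force: [0.7, -0.2, -0.8]
width: 0.0239
```

Emit:
move_arm(jaw=[0.62,0.62,0.62,0.62], offset=[[0,0,0],[0,0,0],[0,0,0],[0,0,0]], roll=[0,0,0,0])

```text
t: 10.48
eef_pos: [0.4496, 0.0366, 0.1477]
ee_rot: [-1.57, 0.0, -1.571]
force: [-0.6, 0.6, -0.0]
width: 0.0334
```

```bash
python3 - <<'E'
from h import *
p,q=duo('c8');save(p,'w8');sticks(arm.grab_frame('top'))
E
```

```text
pale [0.5519 0.2786 0.024 ] ang -0.151 len 0.152 wid 0.018
pale [0.5125 0.3562 0.024 ] ang 0.082 len 0.146 wid 0.019
pale [0.1985 0.6826 0.024 ] ang 0.803 len 0.197 wid 0.024
dark [0.7549 0.1666 0.024 ] ang -0.529 len 0.168 wid 0.05
dark [0.0874 0.0061 0.024 ] ang -1.434 len 0.16 wid 0.063
```

View pics/c8.png

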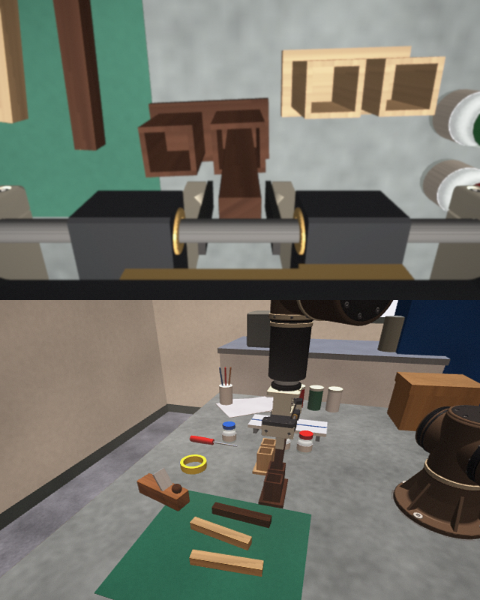

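The dark stick stands in the right tube, at side px (275,470), and the jaws are clear. Next is the second dark stick, at (0.519, 0.201).

Emit:
move_arm(jaw=[0.62,0.62,0.45,0.45,0.45], offset=[[0,-0.04,0],[0,-0.055,0],[-0.05,0,0.002],[-0.06,0,0],[-0.058,0,0]], roll=[0,0,0,0,0.045])

```text
t: 11.25
eef_pos: [0.4513, 0.2062, 0.243]
ee_rot: [-1.57, 0.001, -1.617]
force: [2.0, -0.2, 0.5]
width: 0.048
```

Emit:
move_arm(jaw=[0.45,0.45,0.45,0.45], offset=[[0,0.05,0],[0,0.06,0],[0,0.055,0],[0,0,0]], roll=[0,0,0,0])

```text
t: 11.75
eef_pos: [0.4492, 0.2024, 0.0744]
ee_rot: [-1.577, -0.006, -1.616]
force: [0.3, -0.2, 0.6]
width: 0.0481
```

```bash
python3 - <<'E'
from h import *
p,q=duo('c9')
go([0.452,0.204,0.004],-np.pi/2-.045)
E
```

```text
roll needed 0.001
t 11.85 pos [0.4523 0.205  0.0788] yaw -1.615 shift(after roll) [ 0.001   0.0748 -0.0003] rows 2
```

View pics/c9.png

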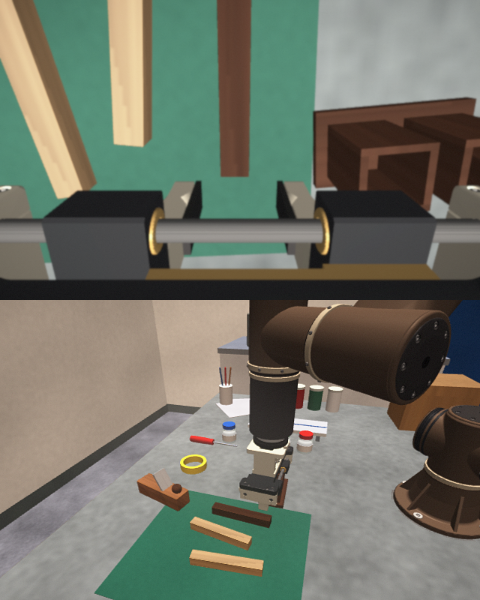

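The stick end is centred at wrist px (312,235). At full depth the gripper body (0.066 above the TCP) would overlap the 75 mm tube beside it, so I'll grip higher, at TCP z ≈ 0.013.

Emit:
move_arm(jaw=[0.45,0.45,0.45,0.45], offset=[[0,0.025,0],[0,0.025,0],[0,0.016,0],[0,0,0]], roll=[0,0,0,0])

```text
t: 12.35
eef_pos: [0.4526, 0.2055, 0.0132]
ee_rot: [-1.569, 0.001, -1.615]
force: [0.0, -0.2, -0.0]
width: 0.0483
```

Emit:
move_arm(jaw=[1,1,1,1,1], offset=[[0,0,0],[0,0,0],[0,0,0],[0,0,0],[0,0,0]], roll=[0,0,0,0,0], grip_force=4)

```text
t: 12.98
eef_pos: [0.4519, 0.2049, 0.0122]
ee_rot: [-1.57, 0.001, -1.615]
force: [-1.3, -0.2, 6.5]
width: 0.0238
```

Emit:
move_arm(jaw=[1,1,1,1,1], offset=[[0,-0.02,0],[0,-0.03,0],[0,-0.03,0],[0,-0.03,0],[0,0,0]], roll=[0,0,0,0,0], grip_force=4)

```text
t: 13.6
eef_pos: [0.4526, 0.2055, 0.1239]
ee_rot: [-1.568, 0.003, -1.615]
force: [0.2, 0.2, -0.9]
width: 0.0238
```

Emit:
move_arm(jaw=[1,1,1,1,1], offset=[[0,0,0],[0,-0.06,0],[0,0,0],[0,-0.06,0],[0,0,0]], roll=[0,0,0,0,0], grip_force=3)

```text
t: 14.22
eef_pos: [0.4533, 0.2058, 0.2445]
ee_rot: [-1.566, 0.004, -1.615]
force: [-0.5, 0.0, -1.6]
width: 0.0238
```

```bash
python3 - <<'E'
from h import *
p,q=duo('c10');save(p,'w10');print(p['st']['eef_pos'])
E
```

```text
[0.45326062 0.20580459 0.24448344]
```

View pics/c10.png

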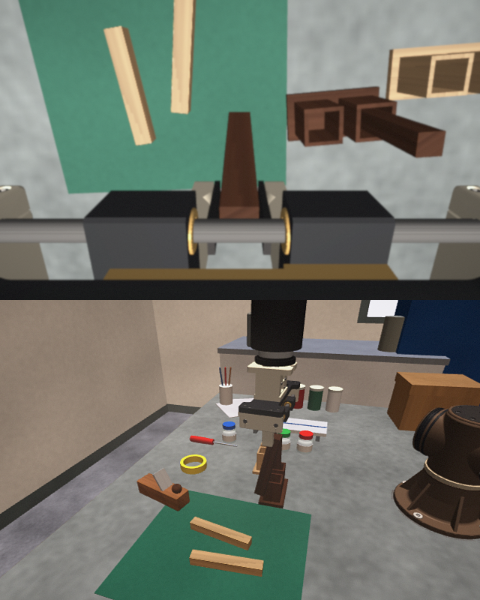

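The second dark stick hangs, tip front edge at row ≈149. The first stands in the right tube. I'll carry this one to the left tube.

Emit:
move_arm(jaw=[1,1,1,1,1], offset=[[0,0,0],[0.03,0,-0.005],[0.04,0,-0.005],[0.035,0,-0.005],[0,0,0]], roll=[-0.045,0,0,0,0], grip_force=8)

```text
t: 14.95
eef_pos: [0.4351, 0.0974, 0.2397]
ee_rot: [-1.574, -0.002, -1.573]
force: [0.5, 0.6, -0.6]
width: 0.0241
```

```bash
python3 - <<'E'
from h import *
p=wrist(); save(p,'w11'); print(p['st']['eef_pos'],p['st']['ee_rot'])
im=cv2.imread('pics/w11.png')[100:300,240:400]; cv2.imwrite('pics/w11c.png',cv2.resize(im,(480,600)))
print(pix2world(p,[[319,r] for r in range(140,170,5)],p['st']['eef_pos'][2]-.126))
print(world2pix(p,[[.456+a,.101+b,.075] for a,b in ((-.019,-.019),(-.019,.019),(.019,.019),(.019,-.019))]))
E
```

```text
[0.43513366 0.09742135 0.23969184] [-1.5736722  -0.00158584 -1.57278828]
[[0.47272247 0.09620329 0.11369184]
 [0.46874366 0.09621135 0.11369184]
 [0.46473059 0.09621947 0.11369184]
 [0.46068282 0.09622767 0.11369184]
 [0.45659989 0.09623593 0.11369184]
 [0.45248134 0.09624427 0.11369184]]
[[334.27684025 171.87943827]
 [293.17831366 172.00294014]
 [292.15384998 130.60448902]
 [334.74559178 130.48416463]]
```

View pics/w11c.png

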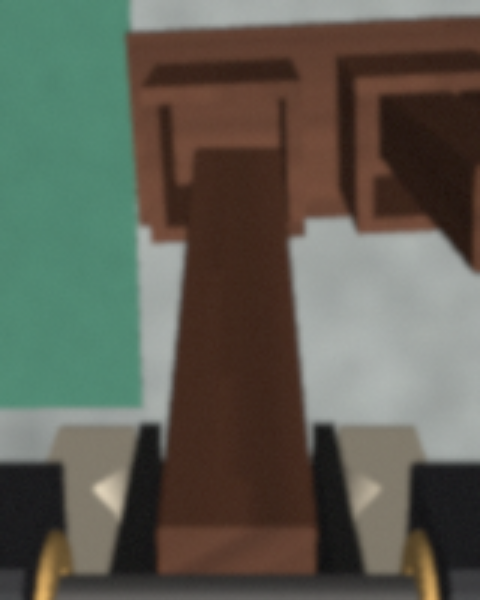

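The tip is at px (319,149) and the mouth spans cols 293–334, so I'll shift about 4 mm left and 2 mm forward, then go down.

Emit:
move_arm(jaw=[1,1,1,1,1], offset=[[-0.004,0,0.002],[0,0.015,0],[0,0.015,0],[0,0.015,0],[0,0,0]], roll=[0,0,0,0,0], grip_force=6)

```text
t: 15.62
eef_pos: [0.4376, 0.1031, 0.1949]
ee_rot: [-1.573, -0.002, -1.571]
force: [0.1, -0.3, -0.9]
width: 0.0238
```

```bash
python3 - <<'E'
from h import *
p=wrist(); save(p,'w12'); print(p['st']['eef_pos'],p['st']['force'])
im=cv2.imread('pics/w12.png')[100:300,240:400]; cv2.imwrite('pics/w12c.png',cv2.resize(im,(480,600)))
E
```

```text
[0.43762708 0.10308365 0.19486276] [ 0.06879139 -0.32479221 -0.92366738]
```

View pics/w12c.png

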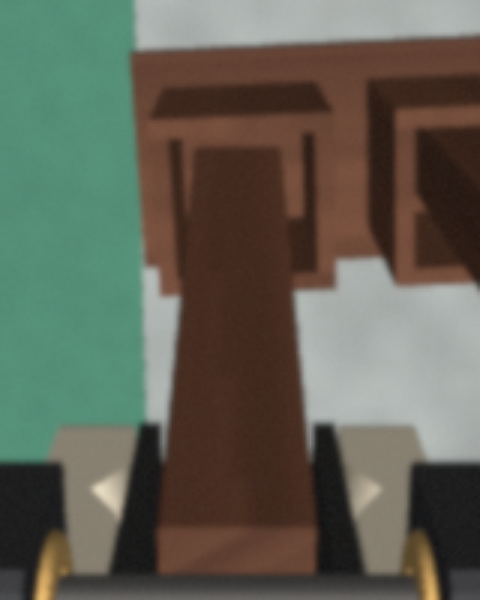

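Emit:
move_arm(jaw=[1,1,1,1,1], offset=[[0.002,0.01,-0.003],[0,0.012,0],[0,0.012,0.003],[0,0.013,0.004],[0,0,0.003]], roll=[0,0,0,0,0], grip_force=3)

```text
t: 16.3
eef_pos: [0.4453, 0.1012, 0.1484]
ee_rot: [-1.573, -0.001, -1.571]
force: [-1.2, -0.8, 0.3]
width: 0.0237
```

Emit:
move_arm(jaw=[0.62,0.62,0.62,0.62], offset=[[0,0,0],[0,0,0],[0,0,0],[0,0,0]], roll=[0,0,0,0])

```text
t: 16.8
eef_pos: [0.4455, 0.1016, 0.1498]
ee_rot: [-1.57, 0.0, -1.571]
force: [0.4, 0.2, -0.2]
width: 0.0333
```

```bash
python3 - <<'E'
from h import *
p,q=duo('c13');sticks(arm.grab_frame('top'))
E
```

```text
pale [0.5228 0.3571 0.024 ] ang 0.081 len 0.125 wid 0.018
pale [ 0.5107 -0.0737  0.024 ] ang -1.516 len 0.124 wid 0.064
pale [0.1994 0.6817 0.024 ] ang 0.805 len 0.197 wid 0.022
dark [0.7545 0.167  0.024 ] ang -0.555 len 0.168 wid 0.054
dark [0.0778 0.0292 0.024 ] ang -1.22 len 0.2 wid 0.072
```

View pics/c13.png

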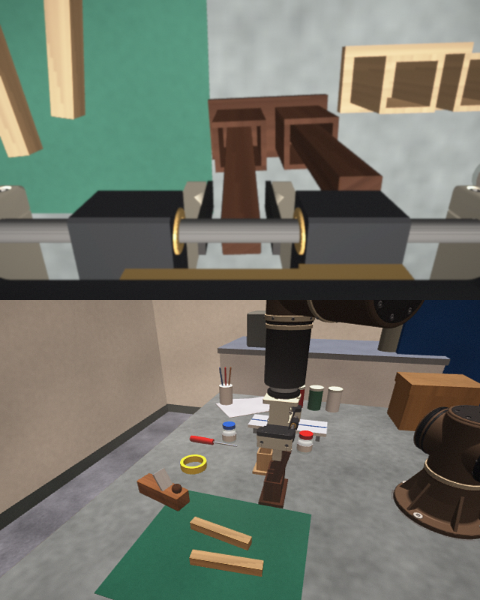

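Both dark sticks are in their tubes. Next, the nearer pale stick at (0.551, 0.279), angle −0.147, gripped at (0.486, 0.289).

Emit:
move_arm(jaw=[0.62,0.62,0.55,0.55,0.55], offset=[[0,-0.04,0],[0,-0.055,0],[-0.05,0,0.01],[-0.055,0,0.01],[-0.055,0,0.01]], roll=[0,0,0,0,0])

```text
t: 17.58
eef_pos: [0.4757, 0.2632, 0.245]
ee_rot: [-1.57, 0.001, -1.571]
force: [1.2, -0.1, 0.3]
width: 0.0389
```

Emit:
move_arm(jaw=[0.55,0.55,0.55,0.55], offset=[[-0.027,0,0.011],[0,0.055,0],[0,0.055,0],[0,0.05,0]], roll=[0.147,0,0,0])

```text
t: 18.08
eef_pos: [0.4862, 0.2885, 0.0828]
ee_rot: [-1.571, -0.0, -1.717]
force: [0.9, 1.5, -0.3]
width: 0.0393
```

```bash
python3 - <<'E'
from h import *
p,q=duo('c14');sticks(arm.grab_frame('top'))
go([0.486,0.2886,0.006],-np.pi/2-.147)
E
```

```text
pale [ 0.5102 -0.0737  0.024 ] ang -1.527 len 0.125 wid 0.064
pale [0.1991 0.6914 0.024 ] ang 0.806 len 0.184 wid 0.036
dark [0.7513 0.1675 0.024 ] ang -0.573 len 0.162 wid 0.054
dark [0.4563 0.0663 0.024 ] ang -1.559 len 0.126 wid 0.067
roll needed 0.0
t 18.23 pos [0.4853 0.2872 0.0827] yaw -1.7176 shift(after roll) [-0.0015  0.0767  0.0004] rows 2
```

View pics/c14.png

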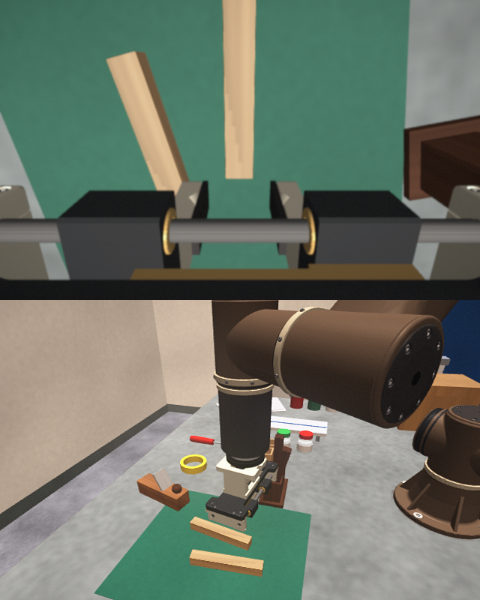

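The stick end is centred at wrist px (319,238). The neighbouring stick is just left of the left finger. Descending.

Emit:
move_arm(jaw=[0.58,0.58,0.58,0.58], offset=[[0,0.026,0],[0,0.026,0],[0,0.023,0],[0,0,0]], roll=[0,0,0,0])

```text
t: 18.73
eef_pos: [0.4871, 0.289, 0.0106]
ee_rot: [-1.57, 0.0, -1.717]
force: [-0.2, -0.2, 0.5]
width: 0.0371
```

Emit:
move_arm(jaw=[1,1,1,1,1], offset=[[0,0,0],[0,0,0],[0,0,0],[0,0,0],[0,-0.02,0]], roll=[0,0,0,0,0], grip_force=4)

```text
t: 19.35
eef_pos: [0.486, 0.2881, 0.0295]
ee_rot: [-1.572, -0.001, -1.718]
force: [-0.1, 0.0, -0.7]
width: 0.0237
```

Emit:
move_arm(jaw=[1,1,1,1,1], offset=[[0,-0.03,0],[0,-0.03,0],[0,-0.03,0],[0,0,0],[0,0,0]], roll=[0,0,0,0,0])

```text
t: 19.98
eef_pos: [0.4862, 0.2884, 0.1196]
ee_rot: [-1.571, 0.0, -1.718]
force: [-0.4, -0.5, -1.5]
width: 0.0239
```

Emit:
move_arm(jaw=[1,1,1,1,1], offset=[[0,0,0],[0,-0.06,0],[0,0,0],[0,-0.06,0],[0,0,0]], roll=[0,0,0,0,0], grip_force=3)

```text
t: 20.6
eef_pos: [0.4884, 0.29, 0.2433]
ee_rot: [-1.566, 0.005, -1.717]
force: [1.0, 0.1, -0.9]
width: 0.0243
```

```bash
python3 - <<'E'
from h import *
p,q=duo('c15');save(p,'w15');print(p['st']['eef_pos'])
E
```

```text
[0.48837616 0.29001438 0.24328593]
```

View pics/c15.png

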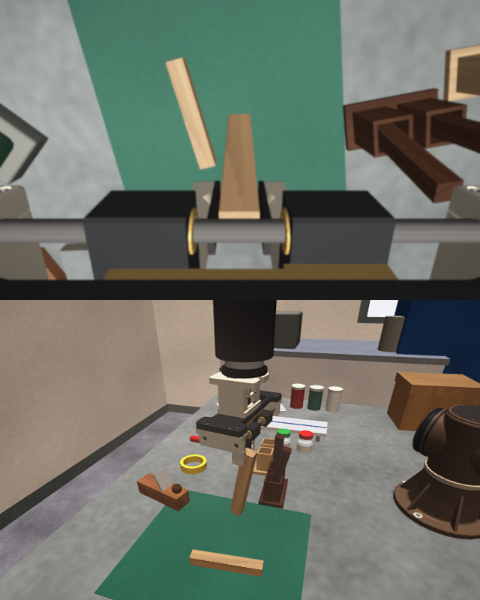

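The pale stick hangs, tip at row ≈152. I'll carry it in front of the dark sticks (x ≈ 0.55) to the pale right tube.

Emit:
move_arm(jaw=[1,1,1,1,1], offset=[[0,0,0],[0,0,0],[0.02,0,0.03],[0.023,0,0.03],[0.05,0,-0.003]], roll=[-0.1,-0.097,0,0,0], grip_force=8)

```text
t: 21.32
eef_pos: [0.5489, 0.1982, 0.2361]
ee_rot: [-1.575, -0.003, -1.52]
force: [-0.2, -0.8, -1.4]
width: 0.024
```

Emit:
move_arm(jaw=[1,1,1,1,1], offset=[[0.055,0,-0.003],[0.055,0,-0.003],[0.055,0,-0.003],[0.055,0,-0.003],[0.05,0,-0.002]], roll=[0,0,0,0,0])

```text
t: 21.95
eef_pos: [0.5465, -0.0737, 0.2375]
ee_rot: [-1.574, -0.0, -1.521]
force: [0.1, 0.0, -0.5]
width: 0.024
```

Emit:
move_arm(jaw=[1,1,1], offset=[[0.018,0,-0.028],[0.015,0,-0.028],[0,0,0]], roll=[0,0,0])

```text
t: 22.32
eef_pos: [0.491, -0.1086, 0.238]
ee_rot: [-1.574, 0.0, -1.522]
force: [0.7, -0.6, -1.1]
width: 0.0238
```

```bash
cat >> h.py <<'E'
def seat(n,tx,ty,a=0.05):
    p=wrist(); save(p,n); s=p['st']; print(np.round(s['eef_pos'],4),np.round(s['ee_rot'],3),np.round(s['force'],1))
    im=p['pixels'].copy(); c,sn=np.cos(a),np.sin(a)
    q=world2pix(p,[[tx+c*i-sn*j,ty+sn*i+c*j,.075] for i,j in ((-.019,-.019),(-.019,.019),(.019,.019),(.019,-.019))])
    print('mouth',np.round(q).tolist())
    im=cv2.resize(im[100:300,240:400],(480,600)); cv2.polylines(im,[((q-[240,100])*3).astype(int).reshape(-1,1,2)],True,(255,255,0),1)
    cv2.imwrite('pics/'+n+'c.png',im)
    z=max(s['eef_pos'][2]-.126,.013)
    for r in range(140,180,5): print(r,np.round(pix2world(p,[[319,r]],z)[0],4))
E
python3 - <<'E'
from h import *
seat('w16',.512,-.106)
E
```

```text
[ 0.491  -0.1086  0.238 ] [-1.574  0.    -1.522] [ 0.7 -0.6 -1.1]
mouth [[337.0, 172.0], [296.0, 172.0], [295.0, 131.0], [338.0, 130.0]]
140 [ 0.5286 -0.1077  0.112 ]
145 [ 0.5246 -0.1079  0.112 ]
150 [ 0.5206 -0.108   0.112 ]
155 [ 0.5166 -0.1082  0.112 ]
160 [ 0.5125 -0.1084  0.112 ]
165 [ 0.5084 -0.1086  0.112 ]
170 [ 0.5042 -0.1088  0.112 ]
175 [ 0.5   -0.109  0.112]
```

View pics/w16c.png

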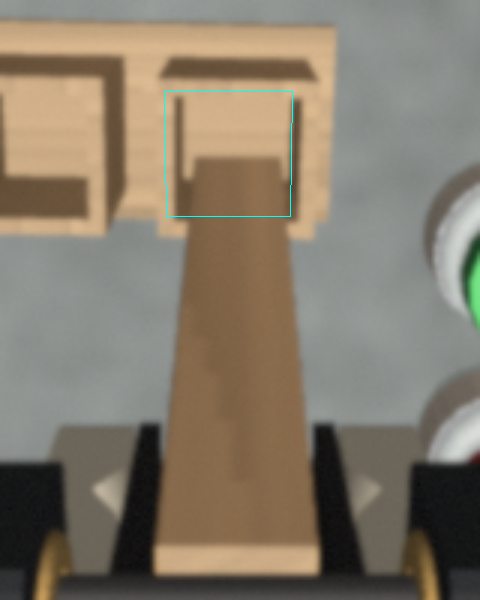

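The tip (px (319,152)) is laterally centred on the mouth and about 4 mm too near. I'll move 3 mm forward and lower.

Emit:
move_arm(jaw=[1,1,1,1,1], offset=[[0,0,0.003],[0,0.015,0],[0,0.015,0],[0,0.015,0],[0,0,0]], roll=[0,0,0,0,0], grip_force=6)

```text
t: 23.0
eef_pos: [0.4954, -0.1074, 0.1927]
ee_rot: [-1.574, -0.0, -1.521]
force: [-0.4, -0.3, -0.9]
width: 0.0239
```

```bash
python3 - <<'E'
from h import *
seat('w17',.511,-.108)
E
```

```text
[ 0.4954 -0.1074  0.1927] [-1.574 -0.    -1.521] [-0.4 -0.3 -0.9]
mouth [[343.0, 192.0], [296.0, 192.0], [295.0, 146.0], [344.0, 145.0]]
140 [ 0.5329 -0.1065  0.0667]
145 [ 0.5289 -0.1067  0.0667]
150 [ 0.5249 -0.1069  0.0667]
155 [ 0.5208 -0.1071  0.0667]
160 [ 0.5168 -0.1073  0.0667]
165 [ 0.5127 -0.1075  0.0667]
170 [ 0.5085 -0.1077  0.0667]
175 [ 0.5043 -0.1079  0.0667]
```

View pics/w17c.png

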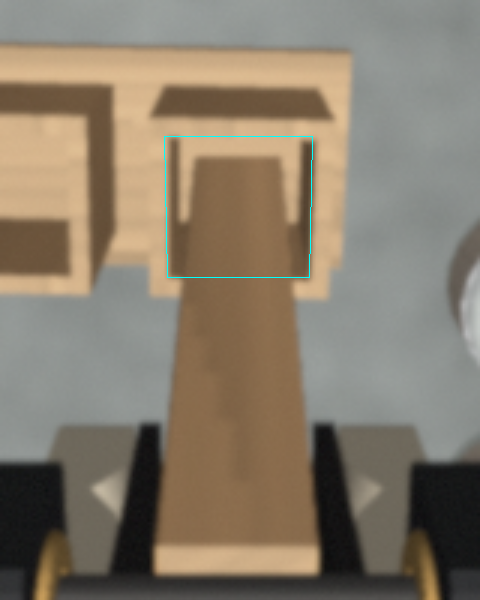

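The overlay fits the mouth and the tip is inside it. Lower and release.

Emit:
move_arm(jaw=[1,1,1,1,1], offset=[[0,0.01,-0.003],[0,0.012,0],[0,0.012,0.003],[0,0.012,0.004],[0,0,0.003]], roll=[0,0,0,0,0], grip_force=3)

```text
t: 23.68
eef_pos: [0.5031, -0.1071, 0.1474]
ee_rot: [-1.573, -0.0, -1.521]
force: [0.1, -0.0, -0.9]
width: 0.0237
```

Emit:
move_arm(jaw=[0.62,0.62,0.62,0.62], offset=[[0,0,0],[0,0,0],[0,0,0],[0,0,0]], roll=[0,0,0,0])

```text
t: 24.18
eef_pos: [0.5034, -0.1071, 0.1488]
ee_rot: [-1.57, 0.0, -1.521]
force: [0.1, 0.4, -0.1]
width: 0.0331
```

```bash
python3 - <<'E'
from h import *
p,q=duo('c18');sticks(arm.grab_frame('top'))
E
```

```text
pale [0.5079 0.3565 0.024 ] ang 0.106 len 0.155 wid 0.019
pale [0.1943 0.6865 0.024 ] ang 0.806 len 0.198 wid 0.037
dark [0.7528 0.1672 0.024 ] ang -0.566 len 0.165 wid 0.054
```

View pics/c18.png

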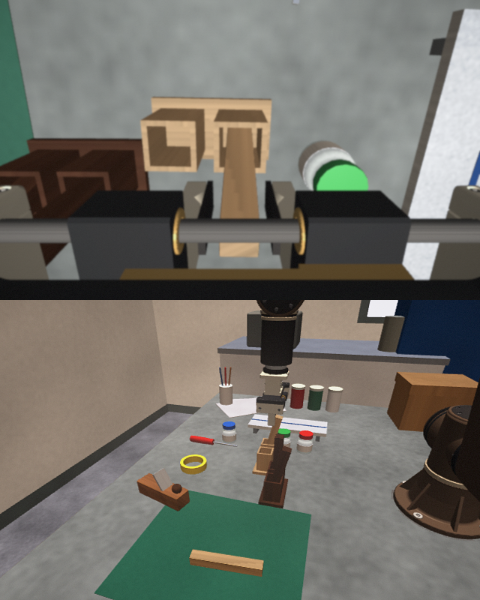

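The pale stick stands in the right tube. Now the last one, at (0.507, 0.356).

Emit:
move_arm(jaw=[0.62,0.62,0.45,0.45,0.45], offset=[[0,-0.04,0],[0,-0.057,0],[-0.045,0,-0.002],[-0.055,0,-0.002],[-0.055,0,-0.002]], roll=[0,-0.045,0,0,0])

```text
t: 24.95
eef_pos: [0.4823, 0.0479, 0.2459]
ee_rot: [-1.57, 0.0, -1.477]
force: [0.2, 0.6, -0.0]
width: 0.0483
```

Emit:
move_arm(jaw=[0.45,0.45,0.45,0.45,0.45], offset=[[-0.055,0,-0.002],[-0.055,0,-0.002],[-0.055,0,-0.002],[-0.055,0,-0.002],[-0.055,0,-0.002]], roll=[0,0,0,0,0])

```text
t: 25.58
eef_pos: [0.446, 0.3213, 0.2458]
ee_rot: [-1.57, 0.0, -1.475]
force: [1.1, -0.1, 0.3]
width: 0.0481
```

Emit:
move_arm(jaw=[0.45,0.45,0.45,0.45], offset=[[-0.031,0,-0.002],[0,0.05,0],[0,0.06,0],[0,0.05,0]], roll=[0,0,0,0])

```text
t: 26.08
eef_pos: [0.4411, 0.3498, 0.0837]
ee_rot: [-1.571, -0.0, -1.475]
force: [0.2, 0.2, 0.0]
width: 0.0479
```

```bash
python3 - <<'E'
from h import *
p,q=duo('c19')
go([0.441,0.350,0.008],-1.473)
E
```

```text
roll needed -0.004
t 26.18 pos [0.4391 0.3469 0.0805] yaw -1.4765 shift(after roll) [-0.0029  0.0725  0.0022] rows 2
```

View pics/c19.png

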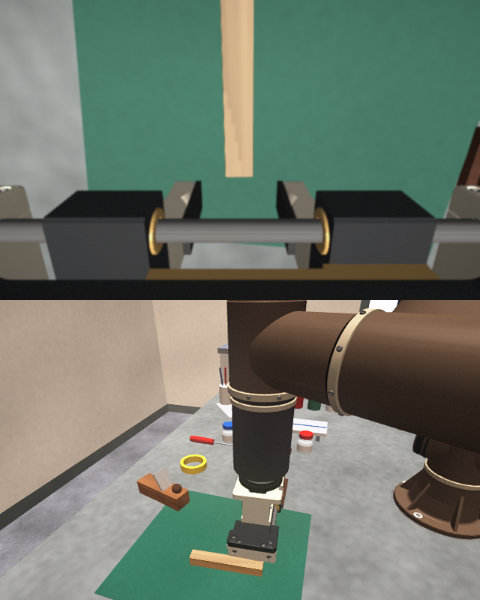

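The stick end is centred at wrist px (319,236). Grip, lift and swing as before.

Emit:
move_arm(jaw=[0.5,0.5,0.5,0.5], offset=[[0,0.026,0],[0,0.026,0],[0,0.023,0],[0,0,0]], roll=[0,0,0,0])

```text
t: 26.68
eef_pos: [0.4418, 0.3502, 0.0111]
ee_rot: [-1.571, -0.001, -1.475]
force: [0.0, -0.1, -0.2]
width: 0.0437
```

Emit:
move_arm(jaw=[1,1,1,1,1], offset=[[0,0,0],[0,0,0],[0,0,0],[0,0,0],[0,-0.02,0]], roll=[0,0,0,0,0], grip_force=4)

```text
t: 27.3
eef_pos: [0.441, 0.3493, 0.0301]
ee_rot: [-1.572, -0.002, -1.476]
force: [-0.3, 0.1, -0.2]
width: 0.0243
```

Emit:
move_arm(jaw=[1,1,1,1,1], offset=[[0,-0.03,0],[0,-0.03,0],[0,-0.03,0],[0,0,0],[0,0,0]], roll=[0,0,0,0,0])

```text
t: 27.92
eef_pos: [0.4413, 0.3498, 0.1203]
ee_rot: [-1.571, 0.0, -1.476]
force: [-0.2, 0.2, -0.5]
width: 0.0238
```

Emit:
move_arm(jaw=[1,1,1,1,1], offset=[[0,0,0],[0,-0.06,0],[0,0,0],[0,-0.06,0],[0,0,0]], roll=[0,0,0,0,0], grip_force=3)

```text
t: 28.55
eef_pos: [0.4433, 0.3518, 0.2442]
ee_rot: [-1.566, 0.004, -1.475]
force: [-0.9, -0.1, -0.8]
width: 0.0239
```

```bash
python3 - <<'E'
from h import *
p,q=duo('c20');save(p,'w20');go([0.495,-0.042,.24],-1.521)
E
```

```text
roll needed 0.045
t 28.65 pos [0.4415 0.3502 0.2401] yaw -1.4758 shift(after roll) [3.943e-01 1.000e-04 3.400e-02] rows 8
```

View pics/c20.png

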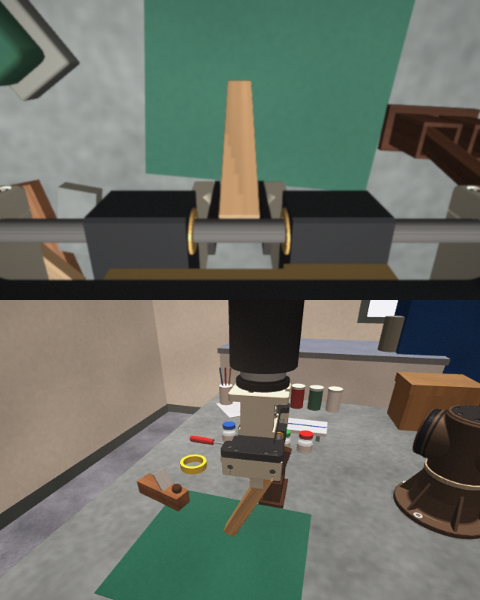

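This one still leans about 0.4 rad, with the tip at row ≈109. One more jerk.

Emit:
move_arm(jaw=[1,1,1,1,1], offset=[[0,-0.05,0],[0,0,0],[0,0.02,0],[0,0.02,0],[0,0,0]], roll=[0,0,0,0,0], grip_force=3)

```text
t: 29.28
eef_pos: [0.4405, 0.3489, 0.2474]
ee_rot: [-1.575, -0.004, -1.476]
force: [0.1, -1.0, -0.7]
width: 0.024
```

```bash
python3 - <<'E'
from h import *
p,q=duo('c21');save(p,'w21');go([0.495,-0.042,.24],-1.521)
E
```

```text
roll needed 0.045
t 29.38 pos [0.4416 0.3499 0.25  ] yaw -1.4755 shift(after roll) [0.3941 0.01   0.0338] rows 8
```

View pics/c21.png

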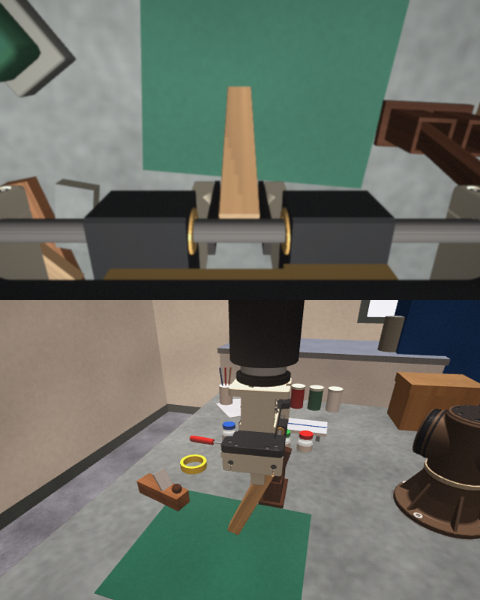

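Emit:
move_arm(jaw=[1,1,1,1,1], offset=[[0,-0.03,0.05],[0,0.005,0.035],[0,0.01,0.022],[0,0.01,0.01],[0,0.005,0.003]], roll=[0,0,0,0,0], grip_force=3)

```text
t: 30.0
eef_pos: [0.5607, 0.3612, 0.249]
ee_rot: [-1.573, -0.001, -1.476]
force: [-0.5, -0.1, -0.3]
width: 0.0237
```

```bash
python3 - <<'E'
from h import *
p,q=duo('c22');save(p,'w22');go([0.495,-0.042,.24],-1.521)
E
```

```text
roll needed 0.046
t 30.1 pos [0.5604 0.3613 0.2496] yaw -1.4755 shift(after roll) [ 0.3995  0.0096 -0.0854] rows 8
```

View pics/c22.png

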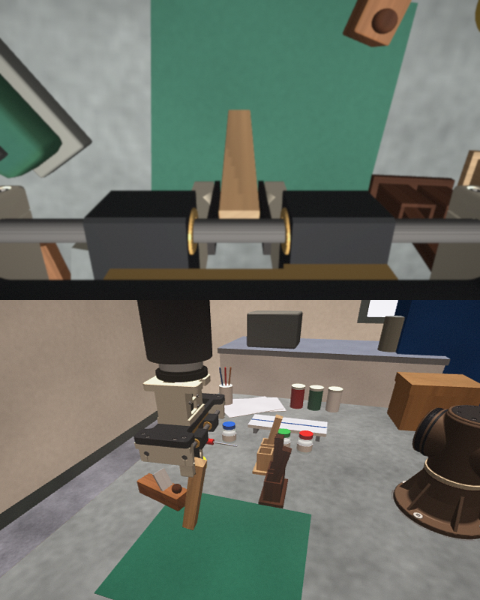

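Now near vertical, tip row ≈148. Carrying it to the pale left tube.

Emit:
move_arm(jaw=[1,1,1,1,1], offset=[[0.02,0,0],[0.045,0.003,-0.004],[0.055,0.003,-0.005],[0.055,0.002,-0.005],[0.055,0,-0.005]], roll=[0.045,0,0,0,0], grip_force=8)

```text
t: 30.72
eef_pos: [0.5536, 0.1288, 0.2434]
ee_rot: [-1.57, 0.001, -1.521]
force: [1.9, 0.8, -0.8]
width: 0.0238
```

Emit:
move_arm(jaw=[1,1,1,1,1], offset=[[0.05,0,-0.005],[0.045,0,-0.004],[0.035,0,0],[0.02,0,-0.03],[0.02,0,-0.03]], roll=[0,0,0,0,0])

```text
t: 31.35
eef_pos: [0.4927, -0.0437, 0.2431]
ee_rot: [-1.57, 0.0, -1.522]
force: [0.1, 0.4, 0.4]
width: 0.0238
```

```bash
python3 - <<'E'
from h import *
seat('w23',.509,-.044)
E
```

```text
[ 0.4927 -0.0437  0.2431] [-1.57   0.    -1.522] [0.1 0.4 0.4]
mouth [[339.0, 176.0], [299.0, 176.0], [298.0, 136.0], [340.0, 136.0]]
140 [ 0.5307 -0.0427  0.1171]
145 [ 0.5267 -0.0429  0.1171]
150 [ 0.5227 -0.0431  0.1171]
155 [ 0.5187 -0.0433  0.1171]
160 [ 0.5146 -0.0435  0.1171]
165 [ 0.5105 -0.0437  0.1171]
170 [ 0.5064 -0.0439  0.1171]
175 [ 0.5022 -0.0441  0.1171]
```

View pics/w23c.png

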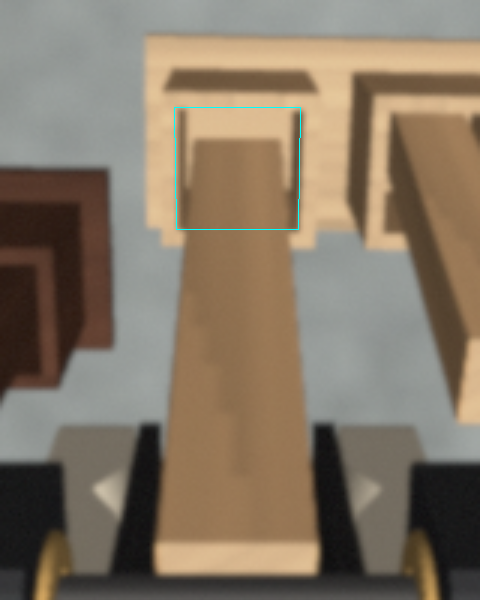

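The overlay fits and the tip is about 4 mm too far forward. I'll shift back 3 mm and lower.

Emit:
move_arm(jaw=[1,1,1,1,1], offset=[[0,0,-0.003],[0,0.016,-0.001],[0,0.016,0],[0,0.018,0],[0,0,0]], roll=[0,0,0,0,0], grip_force=6)

```text
t: 32.02
eef_pos: [0.4891, -0.0424, 0.1901]
ee_rot: [-1.575, -0.001, -1.52]
force: [0.7, -0.7, -0.2]
width: 0.0237
```

```bash
python3 - <<'E'
from h import *
seat('w24',.509,-.044)
E
```

```text
[ 0.4891 -0.0424  0.1901] [-1.575e+00 -1.000e-03 -1.520e+00] [ 0.7 -0.7 -0.2]
mouth [[345.0, 188.0], [297.0, 188.0], [296.0, 140.0], [346.0, 140.0]]
140 [ 0.5264 -0.0416  0.0641]
145 [ 0.5225 -0.0418  0.0641]
150 [ 0.5184 -0.042   0.0641]
155 [ 0.5144 -0.0422  0.0641]
160 [ 0.5103 -0.0424  0.0641]
165 [ 0.5062 -0.0426  0.0641]
170 [ 0.5021 -0.0428  0.0641]
175 [ 0.4979 -0.043   0.0641]
```

View pics/w24c.png

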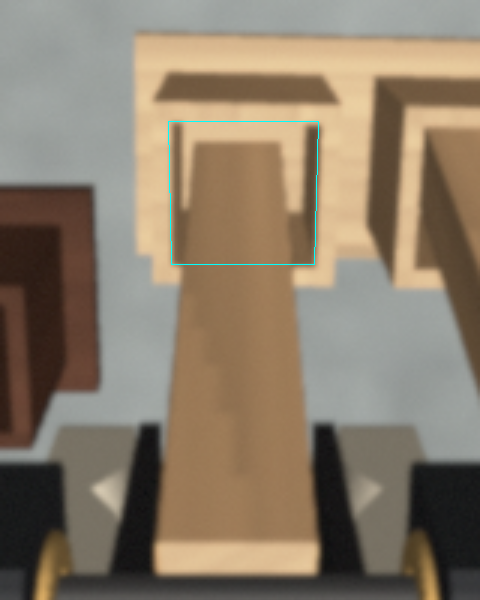

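Emit:
move_arm(jaw=[1,1,1,1,1], offset=[[0.001,0.01,-0.001],[0,0.012,0],[0,0.011,0.003],[0,0.01,0.004],[0,0,0.003]], roll=[0,0,0,0,0], grip_force=3)

```text
t: 32.7
eef_pos: [0.4991, -0.0431, 0.1487]
ee_rot: [-1.572, -0.0, -1.521]
force: [-0.5, 0.4, -0.6]
width: 0.0243
```

Emit:
move_arm(jaw=[0.62,0.62,0.62,0.62], offset=[[0,0,0],[0,0,0],[0,0,0],[0,0,0]], roll=[0,0,0,0])

```text
t: 33.2
eef_pos: [0.4992, -0.0431, 0.1498]
ee_rot: [-1.57, 0.0, -1.521]
force: [-0.4, -0.3, 0.1]
width: 0.0332
```

Emit:
move_arm(jaw=[0.62,0.62,0.62], offset=[[0,-0.04,0],[0,-0.057,0],[0,0,0]], roll=[0,0,0])

```text
t: 33.58
eef_pos: [0.5017, -0.0428, 0.2514]
ee_rot: [-1.562, 0.001, -1.52]
force: [-0.3, -0.3, -1.4]
width: 0.0334
```

```bash
python3 - <<'E'
from h import *
p,q=duo('c25')
save(q,'s25')
for pp in (p,q):
  for t in ['jar1','line','screwdriver']:
    print(t,[(round(d['p'],2),np.round(d['position'],3).tolist()) for d in arm.landmark_of(pp,t)[:4]])
E
```

```text
jar1 [(0.88, [0.395, -0.212, 0.001]), (0.59, [0.475, -0.207, 0.001])]
line [(0.74, [0.48, -0.365, 0.04])]
screwdriver [(0.53, [0.512, -0.108, 0.075]), (0.24, [0.454, 0.039, 0.094]), (0.19, [0.455, 0.099, 0.075])]
jar1 [(0.74, [0.393, -0.21, -0.0]), (0.69, [0.69, -0.212, -0.0]), (0.57, [0.479, -0.205, 0.001])]
line [(0.74, [0.481, -0.364, 0.038])]
screwdriver [(0.9, [0.744, -0.157, 0.0])]
```

View pics/c25.png

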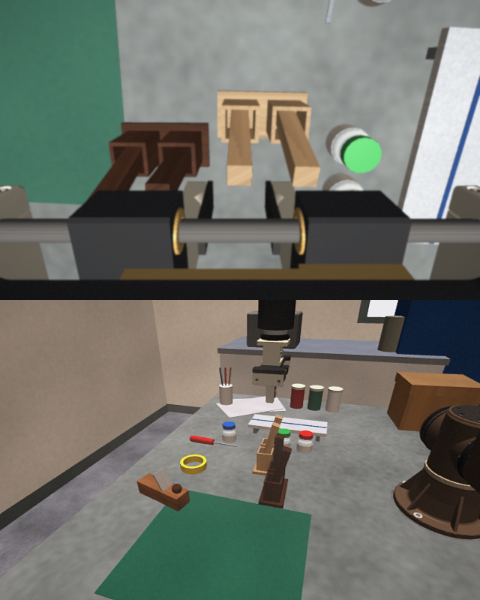

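All four sticks stand in their tubes, two dark and two pale. Jars next. I'll measure the blue line and the jar lids.

```bash
cat >> h.py <<'E'
def blueline(p):
    im=p['pixels'].astype(int); b,g,r=im[...,0],im[...,1],im[...,2]
    m=((b-r>40)&(b-g>20)).astype(np.uint8); n,l,st,c=cv2.connectedComponentsWithStats(m)
    i=1+np.argmax(st[1:,4]); pts=np.argwhere(l==i)[:,::-1]; w=pix2world(p,pts,.04)[:,:2].astype(np.float32)
    v=cv2.fitLine(w,cv2.DIST_L2,0,.01,.01).ravel(); print('line n',st[i,4],'mid',(w.min(0)+w.max(0))/2,'x',w[:,0].min(),w[:,0].max(),'yaw',np.arctan(v[1]/v[0]),'y at .381,.481,.581',[v[3]+(x-v[2])*v[1]/v[0] for x in (.381,.481,.581)])
def lids(p,z=.075):
    h=cv2.cvtColor(p['pixels'],cv2.COLOR_BGR2HSV)
    for n,lo,hi in (('red',0,6),('red2',174,180),('green',50,75),('blue',105,125),('yellow',20,35)):
        m=cv2.inRange(h,(lo,130,80),(hi,255,255)); k,l,st,c=cv2.connectedComponentsWithStats(m)
        for i in range(1,k):
            if 60<st[i,4]<4000: print(n,st[i,4],np.round(c[i]),np.round(pix2world(p,[c[i]],z)[0],4))
E
python3 - <<'E'
from h import *
p=arm.grab_frame('top');save(p,'t26');blueline(p);lids(p)
p=arm.grab_frame('side');lids(p); blueline(p)
E
```

```text
line n 220 mid [ 0.70309436 -0.21988854] x 0.67847484 0.72771394 yaw 0.4038752 y at .381,.481,.581 [np.float32(-0.3583587), np.float32(-0.31562185), np.float32(-0.272885)]
red 190 [386. 129.] [ 0.7789 -0.1535  0.075 ]
red 225 [409. 262.] [ 0.3953 -0.2124  0.075 ]
blue 197 [407. 158.] [ 0.6945 -0.213   0.075 ]
yellow 263 [329. 145.] [0.7303 0.0111 0.075 ]
red 354 [397. 131.] [ 0.4692 -0.5885  0.075 ]
red 180 [408. 179.] [ 0.3933 -0.1997  0.075 ]
red 234 [268. 186.] [ 0.7409 -0.0552  0.075 ]
green 98 [378. 175.] [ 0.4742 -0.2052  0.075 ]
blue 92 [305. 165.] [ 0.6922 -0.2095  0.075 ]
yellow 575 [258. 219.] [0.6988 0.1001 0.075 ]
line n 100 mid [ 0.7187258  -0.28501606] x 0.69215316 0.7452985 yaw -1.4280437 y at .381,.481,.581 [np.float32(2.0636673), np.float32(1.3679199), np.float32(0.6721724)]
```

Emit:
move_arm(jaw=[0.6,0,0,0,0], offset=[[0,0,0],[0.045,0,-0.025],[0.045,0,-0.027],[0.04,0,-0.027],[0.04,0,-0.027]], roll=[0.05,0,0,0,0])

```text
t: 34.7
eef_pos: [0.3922, -0.2142, 0.2465]
ee_rot: [-1.571, -0.0, -1.57]
force: [-0.6, -0.3, 0.4]
width: 0.0698
```

Emit:
move_arm(jaw=[0,0], offset=[[0,0.04,0],[0,0.04,0]], roll=[0,0])

```text
t: 34.95
eef_pos: [0.393, -0.2138, 0.1659]
ee_rot: [-1.569, -0.0, -1.572]
force: [0.5, 0.4, -0.3]
width: 0.0865
```

```bash
python3 - <<'E'
from h import *
p,q=duo('c27');save(p,'w27');lids(p);blueline(p);go([.3945,-.212,.03],-np.pi/2)
E
```

```text
red 3426 [317. 197.] [ 0.3952 -0.2134  0.075 ]
blue 2091 [509. 124.] [ 0.4474 -0.3448  0.075 ]
line n 2393 mid [ 0.4261549 -0.363184 ] x 0.32215557 0.5301542 yaw 0.00041252488 y at .381,.481,.581 [np.float32(-0.36319634), np.float32(-0.3631551), np.float32(-0.36311385)]
roll needed -0.001
t 35.05 pos [ 0.3902 -0.2128  0.1631] yaw -1.5719 shift(after roll) [-0.0008  0.1331  0.0043] rows 3
```

View pics/c27.png

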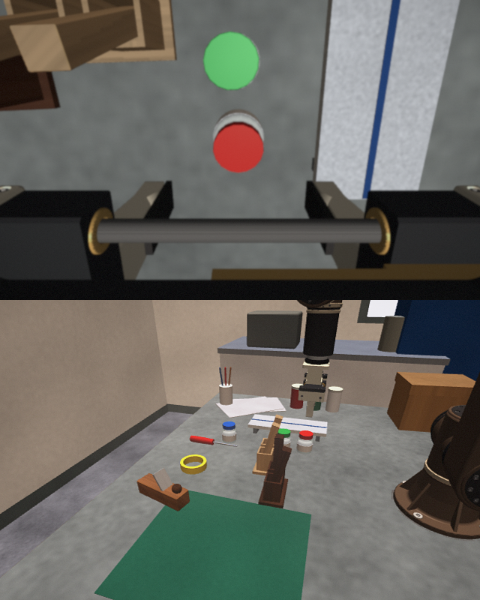

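The wrist view shows the red lid at px (317,197), centred between the jaws, with the blue line to the right at y = −0.363 along x. Descend and grip.

Emit:
move_arm(jaw=[0,0,0,0], offset=[[0,0.045,0.003],[0,0.045,0],[0,0.043,0],[0,0,0]], roll=[0,0,0,0])

```text
t: 35.55
eef_pos: [0.3951, -0.2129, 0.0324]
ee_rot: [-1.576, 0.0, -1.57]
force: [-0.8, 0.0, 0.9]
width: 0.0877
```

Emit:
move_arm(jaw=[0.7,0.7,0.7,0.7], offset=[[0,0,0],[0,0,0],[0,0,0],[0,0,0]], roll=[0,0,0,0], grip_force=15)

```text
t: 36.05
eef_pos: [0.3968, -0.2131, 0.0344]
ee_rot: [-1.569, -0.0, -1.571]
force: [-1.0, 1.6, 7.3]
width: 0.0553
```

Emit:
move_arm(jaw=[0.7,0.7,0.7,0.7,0.7], offset=[[0,-0.02,0],[0,-0.035,0],[0,-0.035,0],[0.03,0,-0.004],[0.045,0,-0.004]], roll=[0,0,0,0,0], grip_force=20)

```text
t: 36.67
eef_pos: [0.3884, -0.2882, 0.1244]
ee_rot: [-1.569, -0.0, -1.568]
force: [0.8, 0.4, -2.0]
width: 0.0553
```

Emit:
move_arm(jaw=[0.7,0.7,0.7,0.7], offset=[[0.045,0,-0.004],[0.03,0,-0.003],[0,0,0],[0,0,0]], roll=[0,0,0,0])

```text
t: 37.17
eef_pos: [0.3807, -0.3627, 0.1232]
ee_rot: [-1.572, 0.001, -1.571]
force: [-0.1, -0.7, -2.3]
width: 0.0551
```

```bash
python3 - <<'E'
from h import *
p,q=duo('c28');save(p,'w28');lids(p,.165);go([.381,-.3632,.076],-np.pi/2)
E
```

```text
red 3346 [319. 276.] [ 0.3951 -0.3634  0.165 ]
red 3529 [318. 339.] [ 0.3671 -0.363   0.165 ]
blue 1920 [317.  93.] [ 0.4596 -0.3629  0.165 ]
roll needed 0.001
t 37.27 pos [ 0.3811 -0.3624  0.1235] yaw -1.5701 shift(after roll) [ 0.0008  0.0475 -0.0001] rows 1
```

View pics/c28.png

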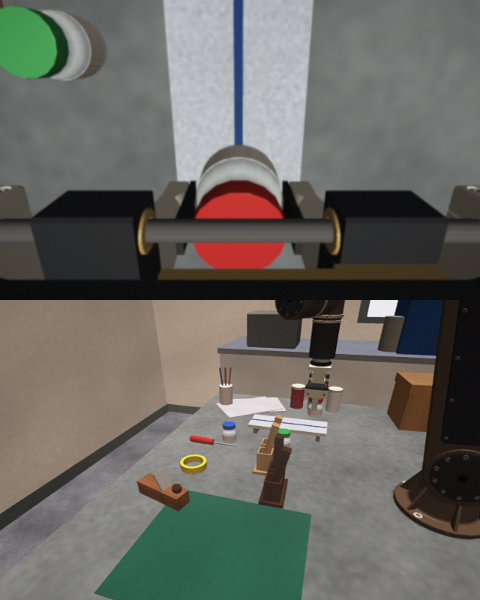

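The red jar is held centred over the line, px (319,310). Lowering.

Emit:
move_arm(jaw=[0.7,0.7,0.7,0.7,0.7], offset=[[0,0.02,0],[0,0.015,0],[0,0.007,0],[0,0.004,0],[0,0,0]], roll=[0,0,0,0,0])

```text
t: 37.9
eef_pos: [0.3814, -0.3631, 0.0776]
ee_rot: [-1.571, -0.0, -1.57]
force: [-0.6, -0.3, -1.8]
width: 0.0551
```

```bash
python3 - <<'E'
from h import *
s=arm.get_state();print(s['t'],s['eef_pos'],s['force'])
E
```

```text
37.9 [ 0.38136878 -0.36308947  0.07757251] [-0.58006147 -0.26119603 -1.83010026]
```

Weight is still carried, so a few mm remain.

Emit:
move_arm(jaw=[0.7,0.7,0.7,0.7], offset=[[0,0.002,0],[0,0.001,0],[0,0.001,0],[0,0,0]], roll=[0,0,0,0])

```text
t: 38.4
eef_pos: [0.3814, -0.3632, 0.0745]
ee_rot: [-1.57, -0.0, -1.57]
force: [-2.1, 2.1, 6.3]
width: 0.0552
```

Emit:
move_arm(jaw=[0.3,0.2,0.1,0.1], offset=[[0,0,0],[0,0,0],[0,0,0],[0,0,0]], roll=[0,0,0,0])

```text
t: 38.9
eef_pos: [0.3813, -0.3631, 0.0735]
ee_rot: [-1.571, -0.0, -1.571]
force: [-0.7, -0.3, 0.3]
width: 0.0782
```

Emit:
move_arm(jaw=[0.1,0.1,0,0], offset=[[0,-0.03,0],[0,-0.05,0],[0,-0.04,0],[0,0,0]], roll=[0,0,0,0])

```text
t: 39.4
eef_pos: [0.383, -0.3641, 0.197]
ee_rot: [-1.565, -0.003, -1.57]
force: [0.0, 0.7, -0.1]
width: 0.0873
```

```bash
python3 - <<'E'
from h import *
p,q=duo('c29');save(p,'w29');lids(p,.115);go([.478,-.207,.14],0)
for t in ['jar1']:
    print(t,[(round(d['p'],2),np.round(d['position'],3).tolist()) for d in arm.landmark_of(p,t)[:4]])
    print(t,[(round(d['p'],2),np.round(d['position'],3).tolist()) for d in arm.landmark_of(q,t)[:4]])
print(arm.get_state()['q'])
E
```

```text
red 3501 [317. 208.] [ 0.38   -0.3636  0.115 ]
green 3601 [105.  67.] [ 0.4742 -0.2305  0.115 ]
blue 1034 [315.  74.] [ 0.4704 -0.3628  0.115 ]
roll needed -1.571
t 39.5 pos [ 0.3812 -0.3629  0.1936] yaw -1.5707 shift(after roll) [0.0968 0.0536 0.1559] rows 4
jar1 [(0.89, [0.476, -0.209, 0.001]), (0.86, [0.378, -0.366, 0.04])]
jar1 [(0.94, [0.377, -0.359, 0.041]), (0.88, [0.69, -0.214, -0.002]), (0.81, [0.478, -0.207, -0.0])]
[-3.88115078e-01  1.40734328e-01 -3.63405019e-01 -3.85507113e-04
 -1.06860068e+00  1.95910214e+00]
```

View pics/c29.png

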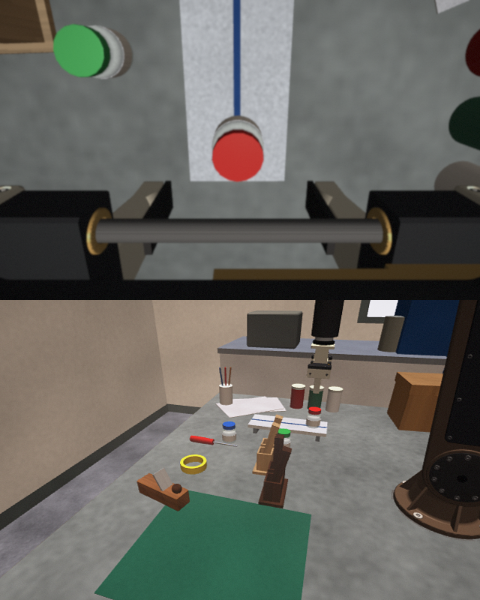

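The red jar stands upright on the line, lid at (0.380,−0.364). For the green jar the jaws must lie along x, so I'll roll by +π/2; the other way would pass the last joint's range.

Emit:
move_arm(jaw=[0,0,0,0,0], offset=[[0,0,0],[0,0,0],[0,0,0],[0,0,0],[0,0,0]], roll=[0.175,0.175,0.175,0.175,0.175])

```text
t: 40.22
eef_pos: [0.3807, -0.3628, 0.1921]
ee_rot: [-1.573, -0.001, -2.451]
force: [-0.5, -0.2, 0.0]
width: 0.0878
```

Emit:
move_arm(jaw=[0,0,0,0,0], offset=[[0,0,0],[0,0,0],[0,0,0],[0,0,0],[-0.03,0,-0.045]], roll=[0.175,0.175,0.175,0.171,0])

```text
t: 40.85
eef_pos: [0.4098, -0.319, 0.192]
ee_rot: [-1.571, -0.003, 3.135]
force: [0.9, -0.3, 1.4]
width: 0.0876
```

```bash
python3 - <<'E'
from h import *
go([.477,-.207,.15],-np.pi)
E
```

```text
roll needed -0.007
t 40.85 pos [ 0.4098 -0.319   0.192 ] yaw 3.1347 shift(after roll) [-0.0672  0.042  -0.112 ] rows 3
```

Emit:
move_arm(jaw=[0,0,0,0,0], offset=[[-0.025,0,-0.04],[-0.025,0,-0.04],[-0.017,0.015,-0.032],[0,0.02,0],[0,0,0]], roll=[0,0,0,0,0])

```text
t: 41.48
eef_pos: [0.4767, -0.2055, 0.1561]
ee_rot: [-1.571, -0.005, -3.141]
force: [0.2, -0.2, -0.3]
width: 0.0878
```

```bash
python3 - <<'E'
from h import *
p,q=duo('c30');save(p,'w30');lids(p,.075);go([.477,-.207,.033],-np.pi)
E
```

```text
red 228 [  8. 236.] [ 0.7004 -0.1819  0.075 ]
green 3129 [320. 202.] [ 0.4748 -0.2071  0.075 ]
blue 2435 [ 19. 197.] [ 0.685  -0.2116  0.075 ]
roll needed -0.0
t 41.58 pos [ 0.478  -0.2064  0.1582] yaw 3.1415 shift(after roll) [0.001  0.1252 0.0006] rows 3
```

View pics/c30.png

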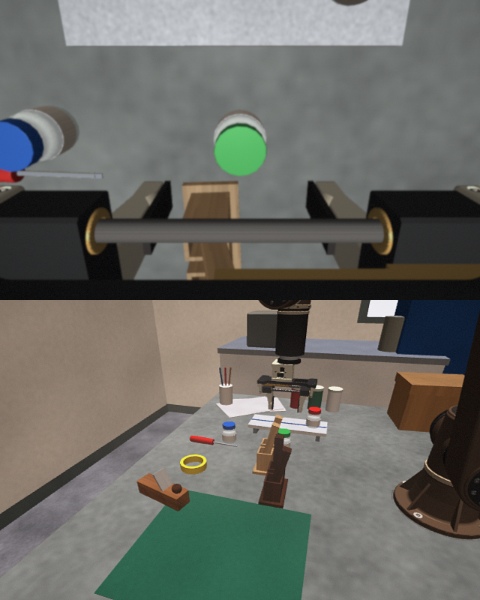

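The green lid is centred at px (320,202), and the holder sits behind the jaws, out of the way. Descend and grip.

Emit:
move_arm(jaw=[0,0,0,0], offset=[[0.001,0.04,0],[0,0.045,0],[0,0.038,0],[0,0,0]], roll=[0,0,0,0])

```text
t: 42.08
eef_pos: [0.4754, -0.2065, 0.0339]
ee_rot: [-1.571, -0.005, 3.14]
force: [-1.6, -0.2, 0.7]
width: 0.0875
```

Emit:
move_arm(jaw=[0.7,0.7,0.7,0.7], offset=[[0,0,0],[0,0,0],[0,0,0],[0,0,0]], roll=[0,0,0,0], grip_force=20)

```text
t: 42.58
eef_pos: [0.477, -0.2061, 0.0363]
ee_rot: [-1.571, 0.0, -3.142]
force: [-3.6, 1.2, 8.8]
width: 0.055
```

Emit:
move_arm(jaw=[0.7,0.7,0.7,0.7,0.7], offset=[[0,-0.02,0],[0,-0.035,0],[0,-0.035,0],[-0.002,0,0.03],[-0.002,0,0.045]], roll=[0,0,0,0,0])

```text
t: 43.2
eef_pos: [0.4818, -0.281, 0.1265]
ee_rot: [-1.571, 0.002, -3.139]
force: [0.7, 0.2, -3.3]
width: 0.0551
```

Emit:
move_arm(jaw=[0.7,0.7,0.7,0.7], offset=[[0,0,0.047],[0,0,0.035],[0,0,0],[0,0,0]], roll=[0,0,0,0])

```text
t: 43.7
eef_pos: [0.4808, -0.3628, 0.1251]
ee_rot: [-1.571, -0.001, 3.141]
force: [-0.7, 0.4, -1.0]
width: 0.0552
```

```bash
python3 - <<'E'
from h import *
p,q=duo('c31');save(p,'w31');go([.481,-.3632,.078],-np.pi)
E
```

```text
roll needed 0.001
t 43.8 pos [ 0.4812 -0.3622  0.1255] yaw -3.1409 shift(after roll) [0.0002 0.0475 0.001 ] rows 1
```

View pics/c31.png

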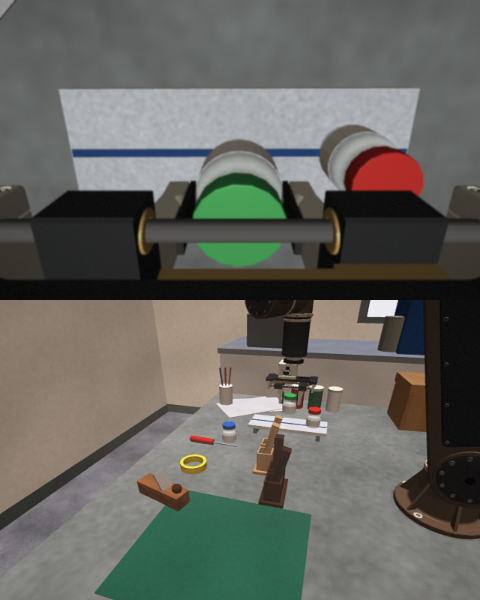

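The green jar is centred over the line and clear of the red one. Lower and release with limited opening.

Emit:
move_arm(jaw=[0.7,0.7,0.7,0.7,0.7], offset=[[0,0.02,0.001],[0,0.015,0],[0,0.008,0],[0,0.004,0],[0,0.001,0]], roll=[0,0,0,0,0])

```text
t: 44.42
eef_pos: [0.4814, -0.3641, 0.0776]
ee_rot: [-1.571, 0.0, -3.141]
force: [-0.4, -0.1, -1.4]
width: 0.0548
```

Emit:
move_arm(jaw=[0.7,0.7,0.7], offset=[[0,0.001,0],[0,0.001,0],[0,0,0]], roll=[0,0,0])

```text
t: 44.8
eef_pos: [0.4816, -0.3643, 0.0764]
ee_rot: [-1.57, 0.001, -3.141]
force: [0.1, 0.8, 5.0]
width: 0.0548
```

Emit:
move_arm(jaw=[0.4,0.25,0.25,0.25,0.25], offset=[[0,0,0],[0,0,0],[0,0,0],[0,-0.03,0],[0,-0.05,0]], roll=[0,0,0,0,0])

```text
t: 45.42
eef_pos: [0.4801, -0.3636, 0.1544]
ee_rot: [-1.573, -0.004, 3.141]
force: [0.2, 0.5, -0.3]
width: 0.0658
```

Emit:
move_arm(jaw=[0,0,0,0,0], offset=[[0,-0.02,0],[-0.04,0,-0.03],[-0.045,0,-0.033],[-0.045,0,-0.033],[-0.045,0,-0.033]], roll=[0,0,0,0,0])

```text
t: 46.05
eef_pos: [0.6575, -0.234, 0.1754]
ee_rot: [-1.571, -0.0, 3.141]
force: [0.8, -0.5, 0.9]
width: 0.0878
```

Emit:
move_arm(jaw=[0,0], offset=[[-0.035,0,-0.024],[0,0,0]], roll=[0,0])

```text
t: 46.3
eef_pos: [0.6932, -0.2089, 0.174]
ee_rot: [-1.571, -0.001, -3.139]
force: [0.1, -0.3, -0.7]
width: 0.0877
```

```bash
python3 - <<'E'
from h import *
p,q=duo('c32');save(p,'w32');lids(p,.075);go([.692,-.2115,.034],-np.pi)
E
```

```text
red 2602 [213. 224.] [ 0.7745 -0.187   0.075 ]
blue 3230 [319. 191.] [ 0.693  -0.2136  0.075 ]
yellow 1666 [267. 347.] [ 0.7376 -0.0722  0.075 ]
roll needed 0.001
t 46.4 pos [ 0.6911 -0.2107  0.1746] yaw -3.141 shift(after roll) [-0.0009  0.1406  0.0008] rows 3
```

View pics/c32.png

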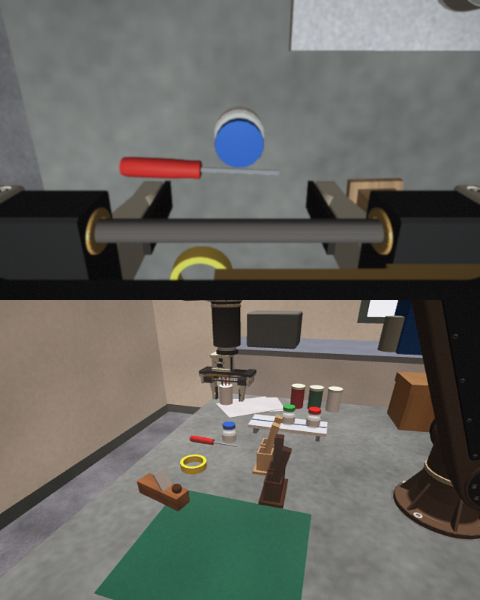

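The blue lid is centred at px (319,191). The screwdriver is about 5 cm behind the finger line, so it's clear. Descend and grip.

Emit:
move_arm(jaw=[0,0,0,0], offset=[[-0.001,0.045,0.001],[0,0.05,0],[0,0.044,0],[0,0,0]], roll=[0,0,0,0])

```text
t: 46.9
eef_pos: [0.6886, -0.2128, 0.033]
ee_rot: [-1.572, -0.007, 3.14]
force: [-0.8, -0.7, -0.1]
width: 0.0876
```

Emit:
move_arm(jaw=[0.7,0.7,0.7,0.7], offset=[[0,0,0],[0,0,0],[0,0,0],[0,0,0]], roll=[0,0,0,0], grip_force=20)

```text
t: 47.4
eef_pos: [0.6929, -0.2121, 0.0378]
ee_rot: [-1.571, 0.002, -3.141]
force: [-1.5, 0.9, 4.6]
width: 0.0547
```

Emit:
move_arm(jaw=[0.7,0.7,0.7,0.7,0.7], offset=[[0,-0.02,0],[0,-0.035,0],[0,-0.035,0],[0.025,0,0.03],[0.03,0,0.04]], roll=[0,0,0,0,0])

```text
t: 48.02
eef_pos: [0.6374, -0.2819, 0.1283]
ee_rot: [-1.571, 0.002, -3.14]
force: [0.4, -1.2, -3.1]
width: 0.0545
```

Emit:
move_arm(jaw=[0.7,0.7,0.7,0.7], offset=[[0.03,0,0.045],[0.025,0,0.036],[0,0,0],[0,0,0]], roll=[0,0,0,0])

```text
t: 48.52
eef_pos: [0.5823, -0.3632, 0.1274]
ee_rot: [-1.571, 0.001, 3.141]
force: [0.0, 1.1, -1.7]
width: 0.0545
```

```bash
python3 - <<'E'
from h import *
p,q=duo('c33');save(p,'w33');go([.581,-.3632,.078],-np.pi)
E
```

```text
roll needed 0.001
t 48.62 pos [ 0.5829 -0.3624  0.1271] yaw -3.1407 shift(after roll) [0.0019 0.0491 0.0008] rows 1
```

View pics/c33.png

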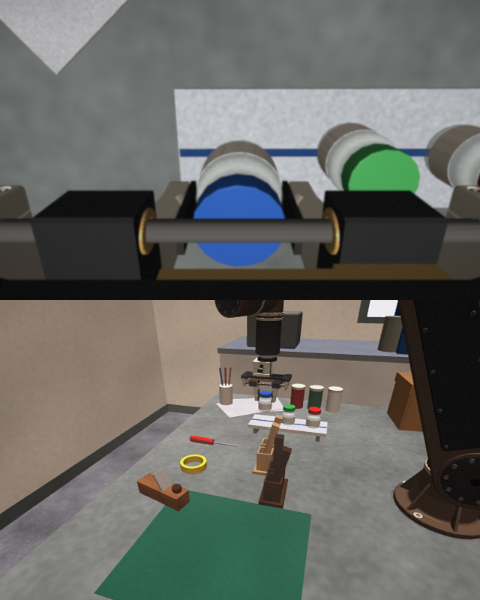

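The blue jar is centred over the line with a clear gap to the green one. Lowering.

Emit:
move_arm(jaw=[0.7,0.7,0.7,0.7,0.7], offset=[[0.002,0.02,0.001],[0,0.015,0],[0,0.008,0],[0,0.003,0],[0,0.001,0]], roll=[0,0,0,0,0])

```text
t: 49.25
eef_pos: [0.5806, -0.3641, 0.0797]
ee_rot: [-1.571, 0.0, -3.141]
force: [1.0, 0.0, -1.2]
width: 0.0546
```

Emit:
move_arm(jaw=[0.7,0.7,0.7], offset=[[0,0.001,0],[0,0.001,0],[0,0,0]], roll=[0,0,0])

```text
t: 49.62
eef_pos: [0.5804, -0.3642, 0.0779]
ee_rot: [-1.571, 0.001, 3.142]
force: [0.5, -1.3, -1.1]
width: 0.0543
```

Emit:
move_arm(jaw=[0.7,0.7,0.7], offset=[[0,0.001,0],[0,0.001,0],[0,0,0]], roll=[0,0,0])

```text
t: 50.0
eef_pos: [0.5805, -0.3643, 0.0778]
ee_rot: [-1.57, 0.001, -3.141]
force: [-3.7, 3.9, 10.5]
width: 0.0547
```

Emit:
move_arm(jaw=[0.4,0.25,0.25,0.25,0.25], offset=[[0,0,0],[0,0,0],[0,0,0],[0,-0.03,0],[0,-0.05,0]], roll=[0,0,0,0,0])

```text
t: 50.62
eef_pos: [0.5791, -0.3636, 0.1541]
ee_rot: [-1.572, -0.004, 3.141]
force: [0.5, -0.4, -0.1]
width: 0.0658
```

Emit:
move_arm(jaw=[0.25,0.25,0.25,0.25], offset=[[0,-0.05,0],[0,-0.03,0],[0,0,0],[0,0,0]], roll=[0,0,0,0])

```text
t: 51.12
eef_pos: [0.58, -0.3638, 0.2347]
ee_rot: [-1.572, -0.001, 3.141]
force: [0.7, 0.2, 0.5]
width: 0.0657
```

```bash
python3 - <<'E'
from h import *
p,q=duo('c34');t=arm.grab_frame('top');save(t,'t34');save(q,'s34')
lids(t,.115)
for pp in (q,t):
  for n in ['jar1','pale1','dark1','tape','screwdriver','plane']:
    print(n,[(round(d['p'],2),np.round(d['position'],3).tolist()) for d in arm.landmark_of(pp,n)[:4]])
c=lambda a,x,y:cv2.resize(a[y:y+160,x:x+260],(780,480))
cv2.imwrite('pics/s34c.png',c(q['pixels'],300,110)); cv2.imwrite('pics/t34c.png',c(t['pixels'],270,130))
E
```

```text
red 214 [386. 131.] [ 0.7597 -0.1473  0.115 ]
red 249 [468. 268.] [ 0.3798 -0.3612  0.115 ]
yellow 263 [329. 145.] [0.7179 0.0119 0.115 ]
jar1 [(0.78, [0.578, -0.364, 0.038]), (0.69, [0.378, -0.362, 0.04])]
pale1 [(0.92, [0.495, -0.046, 0.093]), (0.26, [0.74, -0.16, 0.004])]
dark1 [(0.85, [0.456, 0.035, 0.094]), (0.6, [0.441, 0.102, 0.093])]
tape [(0.8, [0.745, 0.009, 0.0])]
screwdriver [(0.79, [0.742, -0.158, -0.001])]
plane [(0.96, [0.762, 0.188, -0.002])]
jar1 [(0.76, [0.38, -0.361, 0.038]), (0.53, [0.456, 0.035, 0.092]), (0.5, [0.458, 0.072, 0.002]), (0.47, [0.483, -0.363, 0.038])]
pale1 [(0.58, [0.5, -0.105, 0.091]), (0.57, [0.499, -0.043, 0.094])]
dark1 [(0.75, [0.443, 0.1, 0.094]), (0.74, [0.456, 0.07, 0.003]), (0.53, [0.457, 0.037, 0.091])]
tape [(0.79, [0.748, 0.015, 0.004])]
screwdriver [(0.63, [0.74, -0.158, 0.0])]
plane [(0.8, [0.761, 0.188, -0.0]), (0.21, [0.513, -0.041, 0.076])]
```

View pics/s34c.png

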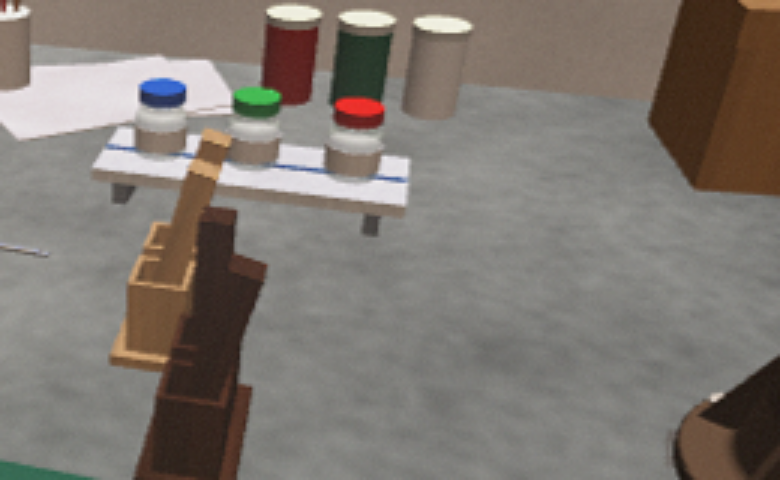

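View pics/t34c.png

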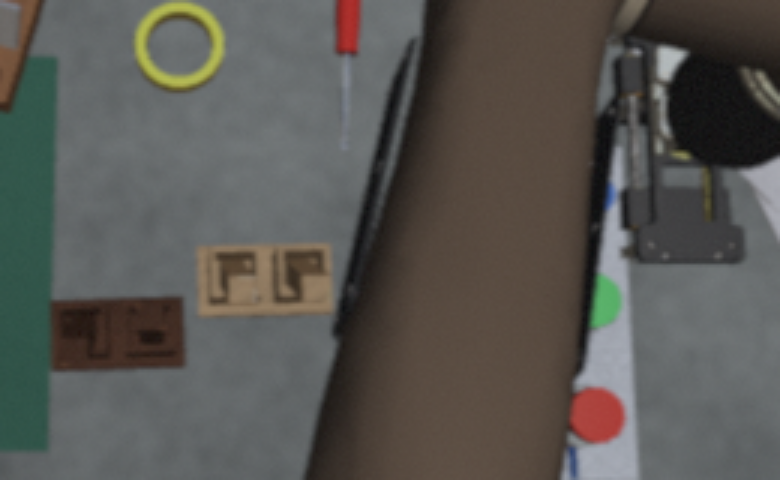

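The side view shows blue, green and red upright in a row on the line at (162,118), (256,125) and (356,140). It also shows two pale and two dark sticks seated in their own holders, leaning slightly inside the tubes. The networks put the stick centres at z ≈ 0.092, at most about 15 mm off the tube axes. Tape, screwdriver and plane haven't moved. The gripper is open at z ≈ 0.235, touching nothing, so I'm handing in.

```bash
python3 - <<'E'
from h import *
print(arm.get_state()['t']); print(arm.job_done())
E
```

```text
51.875
the job is handed in; nothing more can be done
None
```

The bench is cleared and the job was handed in at about 52 s of the 210 s allowed. It reports no verdict, so this rests on my last camera checks.

- **Sticks:** there were four, two dark and two pale. I gripped each by one end, let it swing down under a light grip, and dropped it into its own holder. They lean a little, as the tubes are wider than the sticks. The networks put the stick centres 91–94 mm above the bench and at most about 15 mm off the tube axes, inside the 78–102 mm and 30 mm limits.
- **Jars:** there were three (red, green and blue; I saw no yellow one). They stand upright on the shelf at x ≈ 0.38, 0.48 and 0.58 m, all within about 2 mm of the blue line. In the last views the arm partly hid the green and blue jars from the top camera. The side-camera network missed the green one, and the top-camera network reported it with a low value (0.47). In the side picture all three stood upright on the line.
- **Leave-alone things:** tape, screwdriver and plane read within the networks' few-millimetre error of where they started.

The last pale stick stayed tilted after the usual jerks and needed two more before it hung straight. No measured check failed.

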